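Fit the spindle's retaining ring with ring pliers

ROBOT

A 6-joint arm with a two-finger parallel gripper is mounted at the origin on a cart in front of the work surface, level with it; the furniture and walls round the work are solid. World frame = base frame: x ahead of the robot, y to its left, z up, the work surface at z = 0. Lengths are in m, angles in rad, forces in N, time in s.
With the tool pointing down it reaches from about 0.275 to 0.75 m from the base axis. Payload 10.2 kg.
Tool frame: the origin (TCP) lies midway between the tips of the shut fingers; the grasp point (between the pads) lies 19 mm behind it; z points along the fingers, x is the direction in which the jaws open and shut, and the axes are right-handed (so a half turn about z gives the same grasp; the last joint's range is limited). The gripper opens to 85 mm and grips with 20 to 120 N. Pads are 22 mm wide; open, the fingers measure 114 mm over their backs; the gripper's body (76 mm by 85 mm) begins 54 mm behind the grasp point. The pads swing forward as they close: fully open they stand 13 mm farther back than shut.
Start: joints at [-1.452, 0.313, 1.498, -0, 1.331, -0.223], TCP at [0.176, -0.495, 0.231] pointing down, gripper open.
Joint ranges: [-2.94, 2.94], [-0.97, 2.17], [0.19, 2.56], [-1.23, 4.37], [0.02, 3.11], [-2.88, 2.88]. Speed limits (rad/s): [2.39, 2.39, 3.01, 3.14, 3.14, 3.14].

INTERFACE

Orientations are given as [roll, pitch, yaw] about the fixed x, y, z axes, in that order (R = Rz(yaw) Ry(pitch) Rx(roll)).
In Python, from plant import env gives the robot as it stands.
- The arm moves only by the tool jog_arm, never from a script. Its argument "motion" is a list of rows, each an object of numbers: "rx", "ry", "rz": the turn, a rotation vector about the tool's x, y, z in degrees; "tx", "ty", "tz": the shift along the tool's x, y, z in m; "jaw": the finger opening in m, from 0 to 0.0854. A call has 1 to 20 rows; each row shifts and turns the commanded pose from where the row before left it, along the tool's axes as they then stand; what a row does not reach is not made up. A row lasts 1/12 s, in which the tool goes at most 41.7 mm and 7.16 degrees, less where a joint would pass 70% of its speed; a pose out of reach is approached as far as the arm can. A call with a gripper value outside its range is refused whole. The fingers move at their own pace and stop on an object; the grip force is fixed at half the most. Time passes only in rows, so rows that do not move let the fingers close. It gives the time, the measured TCP pose, the force and the opening at its end, in the units of the state.
- env.get_obs(): the state, without advancing time (a new reading comes with each control period).
- env.capture(name): name is "scene" or "top" or "wrist"; returns the picture (400x640x3 uint8, red, green, blue); there is no depth.
- env.get_calibration(name): a dict with "mtx" (3x3 intrinsics, pixels), "camera_from_world" (4x4, takes a point from world to camera coordinates); the wrist camera has in their place "hand_eye" (4x4, takes a point from camera to tool coordinates, whose origin is the TCP and whose axes are the tool frame's). Camera axes: x right, y down, z forward; pixel columns grow to the right and rows downward; lengths in m; the calibration is good to about 2 mm. A picture is of the moment at which its call begins: read the wrist's pose just before it. get_calibration takes no time and is no camera call.
- env.hand_in(): hands the job in, once; it reports no verdict.
The state is a dict: "time": time; "qpos": joint angles; "joint_velocities": joint speeds; "effort": joint torques, N m; "eef_pos": TCP position; "orientation": TCP orientation; "ft_force": force on the tool from outside, world axes, zero at the start; "wrist_torque": the same for the moment, N m; "finger_gap": finger opening in m.
Only numpy, scipy, OpenCV 4.12 (cv2) and the standard library are available. Lean on these libraries where they do the work, as an engineer would, in place of code of your own. Each camera call takes 0.05 s, during which the arm holds its last target. There are 200 camera calls.

TASK

Fit the open steel retaining ring into the groove of the upright spindle with the ring pliers. Lift the pliers out of their fitted tray, lay them flat on the bench and let go, then take them again across both handles so that squeezing them spreads the ring by its ears; lift the ring off its pad spread like this, slide it down over the end of the spindle to the groove and let it close there. Finish with the ring closed and seated level in the groove and the pliers lying flat and let go, and leave the plain washer, the check weight, the solvent bottle and the dial gauge where they stand.

Things in the scene. Friction and masses are not known exactly. Their poses are not given: they have to be found in the camera images.
- pliers: Ring pliers (squeeze to spread tips), 150 mm long, 90 g, grey grips, dark head; they start in the tray. Origin: rivet axis, level of the underside they lie on; x to the tips, z up. Grips 11 mm thick, z 0 to 16, x -19 to -93 mm, outer faces widening 7 deg each to the rear. Jaws at z 9 to 17; each ends in a pin 3.5 mm thick, bent down to z 0, at x 54, y +-2 mm free. Mass centre near x = -40 mm.
- pliers_grip (a point): Midway between the handles of the pliers, 48 mm behind the rivet, 8 mm above the underside: where to squeeze. 61 mm over the outer faces when free; about 10 N per handle to begin, 22 N with the ring spread. The pliers may shift and tip a little in the fingers as they are squeezed: look again at the tips.
- pliers_tip (a point): Midway between the lower ends of the two pins of the pliers, 54 mm ahead of the rivet, at the level of the underside.
- pliers_left (a joint): Turn of the left handle, rad (right mirrors): 0 free, stop 0.33, springs back. Each 0.1 brings the handles 9.6 mm closer at the grip point, the pins 10.7 mm apart. 0.02 to 0.05 is enough to hold and carry the pliers, the pins still fit the gap. In the ring's gap the pins touch the ears at about 0.12; 0.30 spreads the ring to about 0.27.
- ring: Open retaining ring of bright steel, 4 mm thick, flat on its pad, bore 24.4, outside 38 mm; two straight ears beside its gap. Origin: bore centre, underside; z up, gap and ears to -x. Ears x -10 to -25 mm, inner sides y +-10.2; lips at their outer ends (x -22.6 to -24.8) leave 16.4 mm. Spread, its halves turn about its back (x 15.8), which carries this frame; it presses 4 to 8 N on the pins.
- ring_left (a joint): Spread of the left half of the ring, rad (right mirrors): 0 closed, stop 0.4. It passes the 28 mm spindle from about 0.17; at 0.27 it clears it by 1.5 to 2 mm all round if the spindle axis lies 3.5 mm towards the gap (-x of the ring) from the ring's origin.
- ring_pad: Small dark rubber assembly pad, 34 (x) x 54 (y) x 10 mm high, fixed to the bench; origin under its centre, x nearly as the ring's. The ring lies on it, its bore centre about 7 mm to -x of the pad's centre, its ears overhanging the -x edge.
- spindle: Fixed belt-drive unit, upright spindle with toothed pulley. Origin: spindle axis, bench level. Base plate x -45 to 100, y +-62, 10 mm high; motor x 46 to 97, y +-30, 106 high; guard y 58, x -11 to 51, 102 high; sensor bracket x 10 to 26, y -48 to -60, 76 high. Its -x side is open: bring the pliers from there, their x along this x. Pulley 53 mm wide up to z 51, brass sleeve 31 mm wide up to z 58.
- groove (a point): On the spindle axis at the lower side of the groove, 58 mm over the bench. Groove 7 mm high (to 65), 23.4 mm in diameter; above it 28 mm in diameter. A ring let go in it closes with 0.5 mm play and drops onto the sleeve. As it closes its ears move some 8 mm away from the axis: draw the pliers back by that in steps while easing them, then lift off.
- tool_tray: Fixed grey fitted tool tray, 26 mm high, yellow screwdriver in a side slot. Its frame is that of the pliers lying in it, 8 mm lower (bench level): x -118 to 70, y -93 to 63 mm. The handles lie sunk between slot walls, out of reach; from x -17 to 29 mm it is cut down to a floor at z 8 mm over the whole width, for fingers at the joint.
- shim: Bystander: plain closed steel washer lying flat on the bench, 38 mm outside, 4 mm thick; origin under its centre. It may lie where the ring's pad stood another time.
- weight: Bystander: plain steel check weight, 30 mm across, 48 mm high; origin under its centre.
- bottle: Bystander: white solvent bottle, bent spout, 58 mm across, 169 mm high; origin under it, within 8 mm of the axis of its round body.
- gauge: Bystander: dial gauge lying on its back on the mouse mat, 107 x 60 x 22 mm; origin under its middle, long side along its x.
- mug: Green mug, 94 mm high, its body 86 mm across and centred 16 mm to +y of its origin, handle reaching 58 mm to -y; standing fast.
- mouse_mat: Fixed thin mat, 205 (x) x 235 (y) mm, its top 3 mm above the bench; origin in its centre. The bench is level elsewhere; a screwdriver and a hex key lie along its front edge (up to x = 0.345 m), a memory stick at x 0.345, y 0.455 m, and the big key tester begins at y = 0.47 m.
- pliers_joint (a point): On the rivet of the pliers, 12 mm above their underside: middle of the flat-sided joint block, 24 mm wide (y), 24 mm long, z 5 to 19 mm. Gripped across y here the pliers are carried without being worked.
- ring_gap (a point): Point between the ears of the ring, 19.5 mm from the bore centre, level of the underside: where the plier pins go down, the pliers level and in line with the ring (their x along the ring's x, handles away from the gap), pin ends 1 to 4 mm below the ring's underside.
- spindle_end (a point): Top of the spindle on its axis, 76.6 mm over the bench. It is 21 mm in diameter there and widens to 28 mm at z = 70 mm, 5 mm above the groove.

How it is judged:
By the outcome, as a careful person would: the job done as asked, in the order asked, and still so for the second after the job is handed in, with the robot touching nothing.
It also fails if it takes over 69 s, if anything falls off the work surface, if the arm or the gripper's body presses on something with over 40 N, if the wrist force passes 120 N, or if a joint passes its speed limit or range.

## Working session

There is one attempt and no reset: what is moved stays moved. The work goes in short steps, Python scripts to look and compute and a tool call to move; the robot and the scene stay as the last step left them, time stands still between calls to the robot, and variables do not carry over. Pictures are saved under pics/ and viewed, about 8 in all and at most 12, crops included, and the job is handed in when it is done.

Besides the shell and the picture viewer there is one more tool, called after "Request:" as name(argument=value, ...) on one line, values as JSON. jog_arm: Moves the arm, as the interface text tells. Its arguments: {"type":"object","properties":{"motion":{"type":"array"}},"required":["motion"]}

```bash
mkdir -p pics; ls
python3 - <<'E'
from plant import env
import cv2,numpy as np
np.set_printoptions(precision=4,suppress=True)
o=env.get_obs();print(o)
for n in("scene","top","wrist"):
    im=env.capture(n);np.save(f'pics/{n}0.npy',im)
    cv2.imwrite(f'pics/{n}0.png',im[...,::-1]);print(n,env.get_calibration(n))
E
```

```text
pics
{'time': 0.0, 'qpos': array([-1.4524,  0.3134,  1.4985, -0.    ,  1.331 , -0.2234]), 'joint_velocities': array([-0.0003,  0.0008,  0.0003,  0.0011, -0.0009,  0.0001]), 'effort': array([  0.0001, -41.2266, -25.9741,  -0.0002,   0.0041,  -0.    ]), 'eef_pos': array([ 0.1759, -0.4944,  0.2307]), 'orientation': array([-3.1413,  0.0013, -1.229 ]), 'ft_force': array([0.3168, 0.8173, 0.4583]), 'wrist_torque': array([-0.017 , -0.0295, -0.0206]), 'finger_gap': 0.08498388152732511}
scene {'mtx': array([[399.6695,   0.    , 317.3806],
       [  0.    , 399.6695, 205.5197],
       [  0.    ,   0.    ,   1.    ]]), 'camera_from_world': array([[-0.804 , -0.5941,  0.0246,  0.4164],
       [-0.3103,  0.384 , -0.8696,  0.2373],
       [ 0.5072, -0.7068, -0.4931,  1.1377],
       [ 0.    ,  0.    ,  0.    ,  1.    ]])}
top {'mtx': array([[400.0431,   0.    , 320.8942],
       [  0.    , 400.0431, 197.662 ],
       [  0.    ,   0.    ,   1.    ]]), 'camera_from_world': array([[-0.0047, -0.9999, -0.0105,  0.0231],
       [-0.9812,  0.0066, -0.193 ,  0.5395],
       [ 0.193 ,  0.0094, -0.9811,  1.3295],
       [ 0.    ,  0.    ,  0.    ,  1.    ]])}
wrist {'mtx': array([[280.0834,   0.    , 320.1283],
       [  0.    , 280.0834, 202.4231],
       [  0.    ,   0.    ,   1.    ]]), 'hand_eye': array([[ 1.    ,  0.0001, -0.001 ,  0.0012],
       [ 0.0002,  0.9458,  0.3246, -0.0831],
       [ 0.001 , -0.3246,  0.9458, -0.1432],
       [ 0.    ,  0.    ,  0.    ,  1.    ]])}
```

View pics/top0.png

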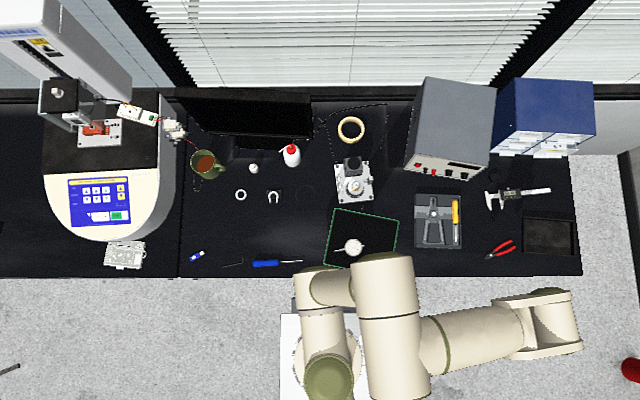

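View pics/scene0.png

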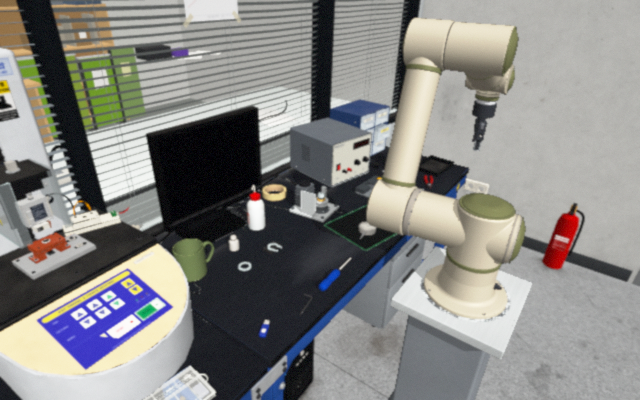

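The top view shows the pliers in the tray near (433,215) with tips towards +x. The spindle is at (353,185), the ring at (274,197) with its gap towards -x, and the washer at (241,195). The screwdriver lies right of the pliers. The scene view agrees with this.

```bash
cat > h.py <<'E'
from plant import env
import cv2,numpy as np
from scipy.spatial.transform import Rotation as R
np.set_printoptions(precision=4,suppress=True)
def tool(o=None):
    o=o or env.get_obs(); T=np.eye(4); T[:3,:3]=R.from_euler('xyz',o['orientation']).as_matrix(); T[:3,3]=o['eef_pos']; return T
def cam(n,T=None):
    c=env.get_calibration(n)
    W=(T if T is not None else tool())@c['hand_eye'] if n=='wrist' else np.linalg.inv(c['camera_from_world'])
    return c['mtx'],W
def px2w(K,W,u,v,z):
    d=W[:3,:3]@np.linalg.solve(K,[u,v,1.]); return W[:3,3]+d*(z-W[2,3])/d[2]
def w2px(K,W,p):
    q=np.linalg.inv(W)@np.append(p,1); q=K@q[:3]; return q[:2]/q[2]
def snap(n,name):
    T=tool(); im=env.capture(n); np.savez(f'pics/{name}.npz',im=im,T=T); return im,*cam(n,T)
def load(n,name):
    d=np.load(f'pics/{name}.npz'); return d['im'],*cam(n,d['T'])
def rect(im,K,W,x0,x1,y0,y1,z,s,out):
    """metric top-down picture of plane z: up=+x, left=+y, s px per m"""
    P=np.array([[x1,y1],[x1,y0],[x0,y0],[x0,y1]])
    src=np.float32([w2px(K,W,[a,b,z]) for a,b in P]); w,h=round((y1-y0)*s),round((x1-x0)*s)
    H=cv2.getPerspectiveTransform(src,np.float32([[0,0],[w,0],[w,h],[0,h]]))
    o=cv2.warpPerspective(im,H,(w,h),flags=cv2.INTER_CUBIC); cv2.imwrite(f'pics/{out}.png',o[...,::-1]); return o
E
python3 - <<'E'
from h import *
K,W=cam('top')
for n,u,v,z in[('rivet',433,209,.02),('spindle',353,183,.0766),('ring',274,196,.014),('washer',241,195,.004),('mug',205,160,.09),('bottle',291,152,.1),('weight',253,168,.048),('gauge',350,247,.02)]:
    print(n,px2w(K,W,u,v,z))
E
python3 - <<'E'
import cv2,numpy as np
im=np.load('pics/top0.npy')[140:260,220:480]
cv2.imwrite('pics/topc.png',cv2.resize(im,None,fx=3,fy=3,interpolation=cv2.INTER_CUBIC)[...,::-1])
E
```

```text
rivet [ 0.5029 -0.3727  0.02  ]
spindle [ 0.5852 -0.0901  0.0766]
ring [0.5544 0.1874 0.014 ]
washer [0.5609 0.3074 0.004 ]
mug [0.6668 0.4171 0.09  ]
bottle [0.6899 0.1209 0.1   ]
weight [0.6487 0.2589 0.048 ]
gauge [ 0.3718 -0.0793  0.02  ]
```

View pics/topc.png

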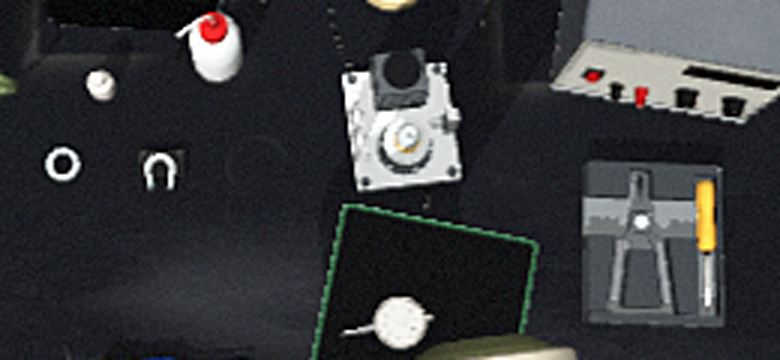

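The enlarged view shows the pliers rivet at (433.7,214) and the tray nearly square to the world axes. The ring lies on its dark pad with its ears towards -x. I'll go above the pliers for a closer look.

Request:
jog_arm(motion=[{"rz": 6.53}, {"rz": 6.53}, {"rz": 6.53}, {"tx": -0.011, "ty": -0.0287, "tz": 0.0075}, {"tx": -0.011, "ty": -0.0287, "tz": 0.0075}, {"tx": -0.011, "ty": -0.0287, "tz": 0.0075}, {"tx": -0.011, "ty": -0.0287, "tz": 0.0075}, {"tx": -0.011, "ty": -0.0287, "tz": 0.0075}, {"tx": -0.011, "ty": -0.0287, "tz": 0.0075}, {"tx": -0.011, "ty": -0.0287, "tz": 0.0075}, {"tx": -0.011, "ty": -0.0287, "tz": 0.0075}, {"tx": -0.011, "ty": -0.0287, "tz": 0.0075}, {"tx": -0.011, "ty": -0.0287, "tz": 0.0075}, {"tx": -0.011, "ty": -0.0287, "tz": 0.0075}, {}, {}])

```text
$.motion[0]: bad value
```

Run:
```python
from h import *
im,K,W=snap('wrist','w1'); print(tool())
cv2.imwrite('pics/w1.png',im[...,::-1])
```

```text
[[ 0.3352 -0.9421 -0.0001  0.176 ]
 [-0.9421 -0.3352  0.0008 -0.4945]
 [-0.0007 -0.0002 -1.      0.231 ]
 [ 0.      0.      0.      1.    ]]
```

View pics/w1.png

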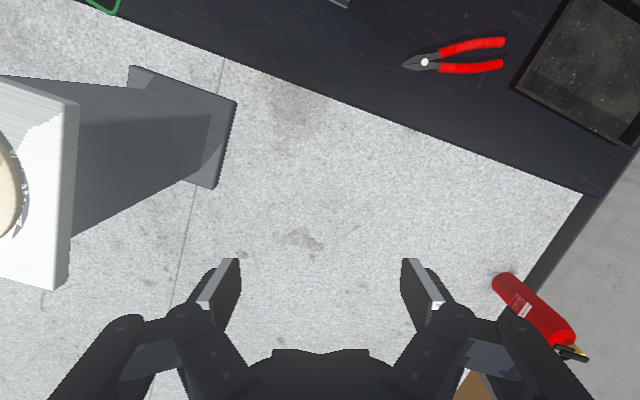

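The call was refused, so this picture shows the start pose: floor and fingers, with the finger tips at about (240,260) and (400,260). I'll try again with all the keys in each row.

Request:
jog_arm(motion=[{"rx": 0, "ry": 0, "rz": 6.5, "tx": 0, "ty": 0, "tz": 0, "jaw": 0.085}, {"rx": 0, "ry": 0, "rz": 6.5, "tx": 0, "ty": 0, "tz": 0, "jaw": 0.085}, {"rx": 0, "ry": 0, "rz": 6.5, "tx": 0, "ty": 0, "tz": 0, "jaw": 0.085}, {"rx": 0, "ry": 0, "rz": 0, "tx": -0.011, "ty": -0.0287, "tz": 0.0075, "jaw": 0.085}, {"rx": 0, "ry": 0, "rz": 0, "tx": -0.011, "ty": -0.0287, "tz": 0.0075, "jaw": 0.085}, {"rx": 0, "ry": 0, "rz": 0, "tx": -0.011, "ty": -0.0287, "tz": 0.0075, "jaw": 0.085}, {"rx": 0, "ry": 0, "rz": 0, "tx": -0.011, "ty": -0.0287, "tz": 0.0075, "jaw": 0.085}, {"rx": 0, "ry": 0, "rz": 0, "tx": -0.011, "ty": -0.0287, "tz": 0.0075, "jaw": 0.085}, {"rx": 0, "ry": 0, "rz": 0, "tx": -0.011, "ty": -0.0287, "tz": 0.0075, "jaw": 0.085}, {"rx": 0, "ry": 0, "rz": 0, "tx": -0.011, "ty": -0.0287, "tz": 0.0075, "jaw": 0.085}, {"rx": 0, "ry": 0, "rz": 0, "tx": -0.011, "ty": -0.0287, "tz": 0.0075, "jaw": 0.085}, {"rx": 0, "ry": 0, "rz": 0, "tx": -0.011, "ty": -0.0287, "tz": 0.0075, "jaw": 0.085}, {"rx": 0, "ry": 0, "rz": 0, "tx": -0.011, "ty": -0.0287, "tz": 0.0075, "jaw": 0.085}, {"rx": 0, "ry": 0, "rz": 0, "tx": -0.011, "ty": -0.0287, "tz": 0.0075, "jaw": 0.085}, {"rx": 0, "ry": 0, "rz": 0, "tx": 0, "ty": 0, "tz": 0, "jaw": 0.085}, {"rx": 0, "ry": 0, "rz": 0, "tx": 0, "ty": 0, "tz": 0, "jaw": 0.085}])

```text
time: 1.53
eef_pos: [0.4922, -0.3722, 0.1478]
orientation: [3.14, 0.001, -1.567]
ft_force: [-0.9, -0.2, 0.1]
finger_gap: 0.0848
```

Run:
```python
from h import *
im,K,W=snap('wrist','w2'); print(tool())
cv2.imwrite('pics/w2.png',im[...,::-1])
```

```text
[[ 0.0022 -1.     -0.0007  0.4914]
 [-1.     -0.0022  0.0004 -0.373 ]
 [-0.0004  0.0007 -1.      0.1484]
 [ 0.      0.      0.      1.    ]]
```

View pics/w2.png

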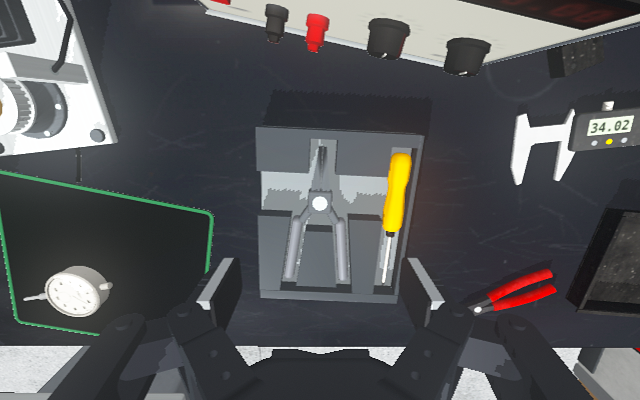

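The wrist view shows the rivet at (320,204), pointing up and a little to the right, with handle ends near (290,280) and (343,280). The power supply front is about 40 mm clear of the camera. Next I'll measure the rivet and axis.

Run:
```python
from h import *
im,K,W=load('wrist','w2')
g=cv2.cvtColor(im,cv2.COLOR_RGB2GRAY)
m=(g[190:220,305:335]>200).astype(np.uint8); M=cv2.moments(m,True);u,v=M['m10']/M['m00']+305,M['m01']/M['m00']+190
r=px2w(K,W,u,v,.027);print('rivet',u,v,r)
for v in(240,250,260,270): print(v,g[v,282:352].tolist())
def edges(lo,hi): pass
for n,u,v in[('TL',257,127),('TR',423,133),('BL',262,297),('BR',396,302)]: print(n,px2w(K,W,u,v,.026))
for v in(146,155,165): print(v,g[v,300:340].tolist())
```

```text
rivet 319.0 202.83236994219652 [ 0.4844 -0.372   0.027 ]
240 [112, 112, 112, 114, 101, 95, 106, 113, 163, 174, 184, 188, 182, 172, 159, 148, 129, 119, 145, 143, 153, 147, 98, 110, 109, 109, 110, 108, 110, 109, 109, 109, 109, 109, 110, 109, 108, 109, 108, 109, 108, 108, 108, 108, 108, 109, 108, 109, 108, 108, 109, 128, 147, 129, 129, 174, 181, 192, 197, 182, 169, 155, 142, 127, 128, 147, 126, 76, 101, 109]
250 [114, 114, 115, 100, 102, 139, 144, 172, 177, 187, 187, 176, 164, 152, 137, 123, 131, 140, 171, 190, 122, 109, 110, 111, 111, 110, 110, 109, 110, 109, 109, 110, 108, 108, 108, 108, 108, 108, 108, 108, 109, 109, 108, 107, 108, 108, 108, 108, 108, 108, 106, 114, 134, 137, 131, 156, 177, 185, 198, 196, 177, 162, 149, 131, 115, 130, 132, 91, 93, 107]
260 [116, 104, 94, 109, 121, 164, 174, 186, 191, 182, 172, 158, 144, 123, 115, 140, 170, 191, 130, 109, 111, 112, 111, 111, 112, 111, 110, 110, 110, 110, 109, 109, 109, 109, 109, 109, 108, 108, 108, 109, 108, 108, 108, 107, 108, 108, 108, 107, 106, 106, 107, 105, 121, 145, 130, 129, 170, 180, 195, 201, 187, 171, 156, 142, 125, 125, 138,
[... 381 characters left out ...]
0.3151  0.026 ]
TR [ 0.5525 -0.4676  0.026 ]
BL [ 0.3709 -0.3077  0.026 ]
BR [ 0.3648 -0.46    0.026 ]
146 [106, 106, 105, 105, 106, 106, 106, 106, 105, 101, 116, 148, 145, 145, 145, 145, 144, 145, 132, 103, 96, 91, 89, 99, 118, 138, 130, 146, 146, 145, 146, 145, 145, 145, 146, 140, 105, 84, 107, 106]
155 [106, 106, 106, 105, 106, 106, 106, 107, 100, 102, 133, 146, 145, 145, 144, 167, 189, 152, 93, 82, 70, 84, 100, 77, 76, 85, 105, 133, 146, 146, 145, 145, 145, 145, 148, 124, 72, 100, 108, 107]
165 [107, 108, 108, 108, 107, 108, 107, 108, 92, 103, 146, 166, 197, 196, 197, 177, 136, 134, 119, 104, 93, 102, 109, 101, 114, 127, 137, 143, 145, 146, 146, 146, 145, 147, 133, 90, 92, 108, 107, 106]
```

Request:
jog_arm(motion=[{"rx": 0, "ry": 0, "rz": 2.1, "tx": 0, "ty": 0.0065, "tz": 0, "jaw": 0.055}, {"rx": 0, "ry": 0, "rz": 0, "tx": 0, "ty": 0, "tz": 0.02, "jaw": 0.055}, {"rx": 0, "ry": 0, "rz": 0, "tx": 0, "ty": 0, "tz": 0.02, "jaw": 0.055}, {"rx": 0, "ry": 0, "rz": 0, "tx": 0, "ty": 0, "tz": 0.02, "jaw": 0.055}, {"rx": 0, "ry": 0, "rz": 0, "tx": 0, "ty": 0, "tz": 0.02, "jaw": 0.055}, {"rx": 0, "ry": 0, "rz": 0, "tx": 0, "ty": 0, "tz": 0.02, "jaw": 0.055}, {"rx": 0, "ry": 0, "rz": 0, "tx": 0, "ty": 0, "tz": 0.0095, "jaw": 0.055}, {"rx": 0, "ry": 0, "rz": 0, "tx": 0, "ty": 0, "tz": 0.0095, "jaw": 0.055}, {"rx": 0, "ry": 0, "rz": 0, "tx": 0, "ty": 0, "tz": 0.0095, "jaw": 0.055}, {"rx": 0, "ry": 0, "rz": 0, "tx": 0, "ty": 0, "tz": 0.0095, "jaw": 0.055}, {"rx": 0, "ry": 0, "rz": 0, "tx": 0, "ty": 0, "tz": 0, "jaw": 0.055}])

```text
time: 2.5
eef_pos: [0.4844, -0.3728, 0.0094]
orientation: [3.14, 0.002, -1.606]
ft_force: [0.2, -0.4, 0.5]
finger_gap: 0.0551
```

Request:
jog_arm(motion=[{"rx": 0, "ry": 0, "rz": 0, "tx": 0, "ty": 0, "tz": 0, "jaw": 0.015}, {"rx": 0, "ry": 0, "rz": 0, "tx": 0, "ty": 0, "tz": 0, "jaw": 0.015}, {"rx": 0, "ry": 0, "rz": 0, "tx": 0, "ty": 0, "tz": 0, "jaw": 0.015}, {"rx": 0, "ry": 0, "rz": 0, "tx": 0, "ty": 0, "tz": 0, "jaw": 0.015}, {"rx": 0, "ry": 0, "rz": 0, "tx": 0, "ty": 0, "tz": 0, "jaw": 0.015}, {"rx": 0, "ry": 0, "rz": 0, "tx": 0, "ty": 0, "tz": 0, "jaw": 0.015}, {"rx": 0, "ry": 0, "rz": 0, "tx": 0, "ty": 0, "tz": 0, "jaw": 0.015}, {"rx": 0, "ry": 0, "rz": 0, "tx": 0, "ty": 0, "tz": 0, "jaw": 0.015}])

```text
time: 3.17
eef_pos: [0.4854, -0.3736, 0.0119]
orientation: [-3.14, -0.001, -1.606]
ft_force: [-0.7, 0.4, 6.1]
finger_gap: 0.0243
```

Request:
jog_arm(motion=[{"rx": 0, "ry": 0, "rz": 0, "tx": 0, "ty": 0, "tz": -0.008, "jaw": 0.015}, {"rx": 0, "ry": 0, "rz": 0, "tx": 0, "ty": 0, "tz": -0.012, "jaw": 0.015}, {"rx": 0, "ry": 0, "rz": 0, "tx": 0, "ty": 0, "tz": -0.02, "jaw": 0.015}, {"rx": 0, "ry": 0, "rz": 0, "tx": 0, "ty": 0, "tz": -0.025, "jaw": 0.015}, {"rx": 0, "ry": 0, "rz": 0, "tx": 0, "ty": 0, "tz": -0.03, "jaw": 0.015}, {"rx": 0, "ry": 0, "rz": 0, "tx": 0, "ty": 0, "tz": -0.03, "jaw": 0.015}, {"rx": 0, "ry": 0, "rz": -2.0, "tx": -0.015, "ty": 0.01, "tz": -0.025, "jaw": 0.015}, {"rx": 0, "ry": 0, "rz": 0, "tx": -0.03, "ty": 0.01, "tz": 0, "jaw": 0.015}, {"rx": 0, "ry": 0, "rz": 0, "tx": -0.034, "ty": 0, "tz": 0, "jaw": 0.015}, {"rx": 0, "ry": 0, "rz": 0, "tx": -0.034, "ty": 0, "tz": 0, "jaw": 0.015}, {"rx": 0, "ry": 0, "rz": 0, "tx": -0.034, "ty": 0, "tz": 0, "jaw": 0.015}, {"rx": 0, "ry": 0, "rz": 0, "tx": -0.034, "ty": 0, "tz": 0, "jaw": 0.015}, {"rx": 0, "ry": 0, "rz": 0, "tx": -0.034, "ty": 0, "tz": 0, "jaw": 0.015}, {"rx": 0, "ry": 0, "rz": 0, "tx": -0.034, "ty": 0, "tz": 0, "jaw": 0.015}, {"rx": 0, "ry": 0, "rz": 0, "tx": -0.034, "ty": 0, "tz": 0, "jaw": 0.015}, {"rx": 0, "ry": 0, "rz": 0, "tx": -0.034, "ty": 0, "tz": 0, "jaw": 0.015}, {"rx": 0, "ry": 0, "rz": 0, "tx": -0.034, "ty": 0, "tz": 0, "jaw": 0.015}, {"rx": 0, "ry": 0, "rz": 0, "tx": -0.034, "ty": 0, "tz": 0, "jaw": 0.015}, {"rx": 0, "ry": 0, "rz": 0, "tx": -0.034, "ty": 0, "tz": 0, "jaw": 0.015}, {"rx": 0, "ry": 0, "rz": 0, "tx": -0.034, "ty": 0, "tz": 0, "jaw": 0.015}])

```text
time: 4.83
eef_pos: [0.4654, 0.0818, 0.1619]
orientation: [-3.14, -0.0, -1.571]
ft_force: [1.2, -1.0, -1.1]
finger_gap: 0.0246
```

Run:
```python
from h import *
im,K,W=snap('wrist','w3'); print(tool())
cv2.imwrite('pics/w3.png',im[...,::-1])
```

```text
[[ 0.0028 -1.      0.0014  0.4649]
 [-1.     -0.0028  0.0021  0.0865]
 [-0.0021 -0.0014 -1.      0.162 ]
 [ 0.      0.      0.      1.    ]]
```

View pics/w3.png

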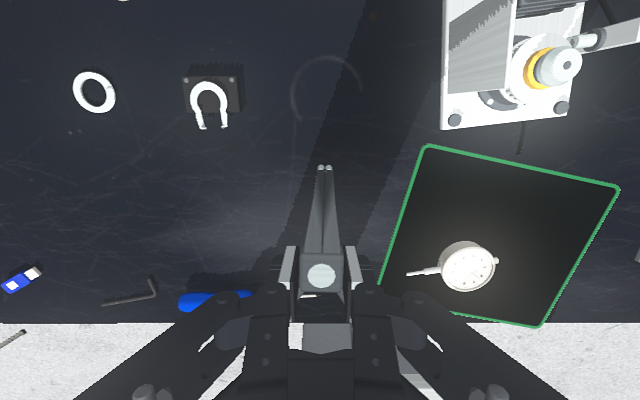

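The pliers are held at the joint: rivet at (321,275), jaw tips at (325,168). The ring is at (209,100) with its gap down and slightly right. The spindle top is at (567,66). Next I'll compute the hold geometry and the ring and spindle estimates.

Run:
```python
from h import *
im,K,W=load('wrist','w3')
H=env.get_calibration('wrist')['hand_eye']
for n,u,v,y in[('rivet',321,275,0.),('tip',325,168,-.054)]:
    d=H[:3,:3]@np.linalg.solve(K,[u,v,1.]); print(n,'tool',H[:3,3]+d*(y-H[1,3])/d[1])
g=cv2.cvtColor(im,cv2.COLOR_RGB2GRAY)
def blob(u0,u1,v0,v1,t):
    m=(g[v0:v1,u0:u1]>t).astype(np.uint8);n,l,s,c=cv2.connectedComponentsWithStats(m);i=1+s[1:,4].argmax();return (l==i).astype(np.uint8),s[i]
m,s=blob(175,245,70,140,150); c=max(cv2.findContours(m,0,1)[0],key=cv2.contourArea)[:,0]+[175,70]
P=np.array([px2w(K,W,a,b,.014)[:2] for a,b in c]); print('ring extents x',P[:,0].min(),P[:,0].max(),'y',P[:,1].min(),P[:,1].max())
# fit outer circle on the back half
back=P[P[:,0]>P[:,0].max()-.022]
A=np.c_[2*back,np.ones(len(back))];sol=np.linalg.lstsq(A,(back**2).sum(1),rcond=None)[0];print('circle',sol[:2],np.sqrt(sol[2]+sol[:2]@sol[:2]))
e=P[P[:,0]<P[:,0].min()+.012]; l=e[e[:,1]>P[:,1].mean()];r=e[e[:,1]<P[:,1].mean()]
print('ears',l.mean(0),r.mean(0), (l.mean(0)+r.mean(0))/2)
print('spindle top',px2w(K,W,567,66,.0766))
for u,v in[(456,121),(561,108)]: print('screws',px2w(K,W,u,v,.011))
for u,v in[(443,130),(570,117)]: print('base corner',px2w(K,W,u,v,.01))
K2,W2=cam('top')
print('top', px2w(K2,W2,353.3+2,185.5,.0766),px2w(K2,W2,221+358/3,140+190/3,.01),px2w(K2,W2,220+463/3,140+182/3,.01))
```

```text
rivet tool [ 0.0016  0.     -0.017 ]
tip tool [ 0.0036 -0.054  -0.004 ]
ring extents x 0.5274559739478417 0.5720232358840347 y 0.17254443469729225 0.20834740168902305
circle [0.556  0.1905] 0.014569610829869665
ears [0.5328 0.2003] [0.5337 0.1773] [0.5333 0.1888]
spindle top [ 0.5771 -0.1017  0.0766]
screws [ 0.535  -0.0564  0.011 ]
screws [ 0.5473 -0.1589  0.011 ]
base corner [ 0.5261 -0.0449  0.01  ]
base corner [ 0.5387 -0.1711  0.01  ]
top [ 0.5764 -0.0977  0.0766] [ 0.527  -0.0485  0.01  ] [ 0.5359 -0.1694  0.01  ]
```

Request:
jog_arm(motion=[{"rx": 0, "ry": 0, "rz": 0, "tx": -0.013, "ty": 0, "tz": 0.022, "jaw": 0.015}, {"rx": 0, "ry": 0, "rz": 0, "tx": 0, "ty": 0, "tz": 0.022, "jaw": 0.015}, {"rx": 0, "ry": 0, "rz": 0, "tx": 0, "ty": 0, "tz": 0.022, "jaw": 0.015}, {"rx": 0, "ry": 0, "rz": 0, "tx": 0, "ty": 0, "tz": 0.022, "jaw": 0.015}, {"rx": 0, "ry": 0, "rz": 0, "tx": 0, "ty": 0, "tz": 0.022, "jaw": 0.015}, {"rx": 0, "ry": 0, "rz": 0, "tx": 0, "ty": 0, "tz": 0.022, "jaw": 0.015}, {"rx": 0, "ry": 0, "rz": 0, "tx": 0, "ty": 0, "tz": 0.012, "jaw": 0.015}, {"rx": 0, "ry": 0, "rz": 0, "tx": 0, "ty": 0, "tz": 0.006, "jaw": 0.015}, {"rx": 0, "ry": 0, "rz": 0, "tx": 0, "ty": 0, "tz": 0.004, "jaw": 0.015}, {"rx": 0, "ry": 0, "rz": 0, "tx": 0, "ty": 0, "tz": 0, "jaw": 0.015}])

```text
time: 5.72
eef_pos: [0.4659, 0.0931, 0.0071]
orientation: [-3.141, -0.0, -1.571]
ft_force: [-0.5, -0.5, -0.7]
finger_gap: 0.024
```

Request:
jog_arm(motion=[{"rx": 0, "ry": 0, "rz": 0, "tx": 0, "ty": 0, "tz": 0.001, "jaw": 0.015}, {"rx": 0, "ry": 0, "rz": 0, "tx": 0, "ty": 0, "tz": 0.001, "jaw": 0.015}, {"rx": 0, "ry": 0, "rz": 0, "tx": 0, "ty": 0, "tz": 0.001, "jaw": 0.015}, {"rx": 0, "ry": 0, "rz": 0, "tx": 0, "ty": 0, "tz": 0, "jaw": 0.015}])

```text
time: 6.05
eef_pos: [0.466, 0.0931, 0.0042]
orientation: [-3.141, -0.0, -1.571]
ft_force: [0.8, 0.8, 0.2]
finger_gap: 0.0243
```

Request:
jog_arm(motion=[{"rx": 0, "ry": 0, "rz": 0, "tx": 0, "ty": 0, "tz": 0.001, "jaw": 0.015}, {"rx": 0, "ry": 0, "rz": 0, "tx": 0, "ty": 0, "tz": 0.001, "jaw": 0.015}, {"rx": 0, "ry": 0, "rz": 0, "tx": 0, "ty": 0, "tz": 0, "jaw": 0.015}])

```text
time: 6.3
eef_pos: [0.4672, 0.0931, 0.0035]
orientation: [-3.138, -0.0, -1.571]
ft_force: [-1.4, 0.5, 15.2]
finger_gap: 0.0231
```

Request:
jog_arm(motion=[{"rx": 0, "ry": 0, "rz": 0, "tx": 0, "ty": 0, "tz": -0.001, "jaw": 0.055}, {"rx": 0, "ry": 0, "rz": 0, "tx": 0, "ty": 0, "tz": 0, "jaw": 0.055}, {"rx": 0, "ry": 0, "rz": 0, "tx": 0, "ty": 0, "tz": 0, "jaw": 0.055}, {"rx": 0, "ry": 0, "rz": 0, "tx": 0, "ty": 0, "tz": 0, "jaw": 0.055}, {"rx": 0, "ry": 0, "rz": 0, "tx": 0, "ty": 0, "tz": -0.015, "jaw": 0.055}, {"rx": 0, "ry": 0, "rz": 0, "tx": 0, "ty": 0, "tz": -0.025, "jaw": 0.085}, {"rx": 0, "ry": 0, "rz": 0, "tx": 0, "ty": 0.01, "tz": -0.025, "jaw": 0.085}, {"rx": 0, "ry": 0, "rz": 0, "tx": 0, "ty": 0.02, "tz": -0.025, "jaw": 0.085}, {"rx": 0, "ry": 0, "rz": 0, "tx": 0, "ty": 0.018, "tz": 0, "jaw": 0.085}, {"rx": 0, "ry": 0, "rz": 0, "tx": 0, "ty": 0, "tz": 0, "jaw": 0.085}])

```text
time: 7.13
eef_pos: [0.4155, 0.0934, 0.0934]
orientation: [3.141, -0.0, -1.571]
ft_force: [-1.3, 0.3, -1.3]
finger_gap: 0.0853
```

Run:
```python
from h import *
im,K,W=snap('wrist','w4'); print(tool(),env.get_obs()['finger_gap'])
cv2.imwrite('pics/w4.png',im[...,::-1])
```

```text
[[-0.0001 -1.      0.0002  0.4168]
 [-1.      0.0001  0.      0.0933]
 [-0.     -0.0002 -1.      0.0931]
 [ 0.      0.      0.      1.    ]] 0.08492805529271723
```

View pics/w4.png

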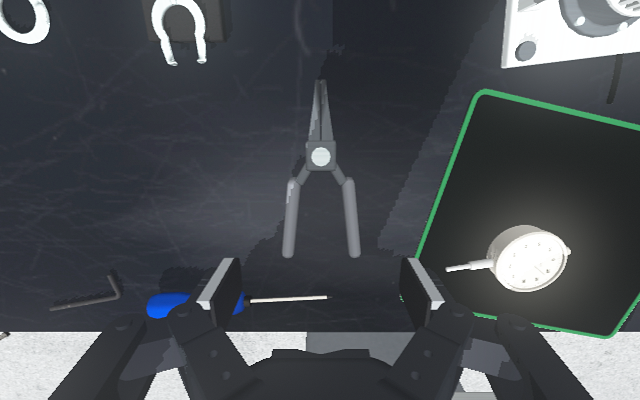

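The pliers lie flat and straight: rivet (321,157), tips (321,82), handle ends (288,255) and (354,255). The ring is at (178,28) with its gap towards (186,62).

Run:
```python
from h import *
im,K,W=load('wrist','w4')
g=cv2.cvtColor(im,cv2.COLOR_RGB2GRAY)
print('rivet',px2w(K,W,321,156.5,.019),'tips at z0/z8/z17',[px2w(K,W,321,82,z) for z in(0,.008,.017)])
print('handle ends', px2w(K,W,288,252,.012),px2w(K,W,354,252,.012))
# pads lowest points vs gap: finger tip pixels
m=(g[0:75,145:215]>150).astype(np.uint8);n,l,s,c=cv2.connectedComponentsWithStats(m);i=1+s[1:,4].argmax()
c=max(cv2.findContours((l==i).astype(np.uint8),0,1)[0],key=cv2.contourArea)[:,0]+[145,0]
P=np.array([px2w(K,W,a,b,.014)[:2] for a,b in c])
e=P[P[:,0]<P[:,0].min()+.008];ym=P[:,1].mean();l=e[e[:,1]>ym];r=e[e[:,1]<ym]
print('ring x',P[:,0].min(),'y',P[:,1].min(),P[:,1].max(),'ear ends',l[l[:,0].argmin()],r[r[:,0].argmin()],l.mean(0),r.mean(0))
```

```text
rivet [0.462  0.0917 0.019 ] tips at z0/z8/z17 [array([ 0.5168,  0.0917, -0.    ]), array([0.5162, 0.0917, 0.008 ]), array([0.5155, 0.0917, 0.017 ])]
handle ends [0.3745 0.1214 0.012 ] [0.3745 0.0618 0.012 ]
ring x 0.5270008522993288 y 0.17210514177550787 0.20818350170204333 ear ends [0.527  0.1967] [0.5283 0.1779] [0.5302 0.1993] [0.5314 0.177 ]
```

Request:
jog_arm(motion=[{"rx": 0, "ry": 0, "rz": 0, "tx": 0.0015, "ty": 0.0025, "tz": 0.02, "jaw": 0.072}, {"rx": 0, "ry": 0, "rz": 0, "tx": 0, "ty": 0, "tz": 0.02, "jaw": 0.072}, {"rx": 0, "ry": 0, "rz": 0, "tx": 0, "ty": 0, "tz": 0.02, "jaw": 0.072}, {"rx": 0, "ry": 0, "rz": 0, "tx": 0, "ty": 0, "tz": 0.015, "jaw": 0.072}, {"rx": 0, "ry": 0, "rz": 0, "tx": 0, "ty": 0, "tz": 0.01, "jaw": 0.072}, {"rx": 0, "ry": 0, "rz": 0, "tx": 0, "ty": 0, "tz": 0.007, "jaw": 0.072}, {"rx": 0, "ry": 0, "rz": 0, "tx": 0, "ty": 0, "tz": 0.004, "jaw": 0.072}, {"rx": 0, "ry": 0, "rz": 0, "tx": 0, "ty": 0, "tz": 0, "jaw": 0.072}])

```text
time: 7.85
eef_pos: [0.4151, 0.0917, -0.0039]
orientation: [3.14, 0.0, -1.571]
ft_force: [-0.2, 0.8, 0.4]
finger_gap: 0.0722
```

Request:
jog_arm(motion=[{"rx": 0, "ry": 0, "rz": 0, "tx": 0, "ty": 0, "tz": 0.001, "jaw": 0.072}, {"rx": 0, "ry": 0, "rz": 0, "tx": 0, "ty": 0, "tz": 0.001, "jaw": 0.072}, {"rx": 0, "ry": 0, "rz": 0, "tx": 0, "ty": 0, "tz": 0.001, "jaw": 0.072}, {"rx": 0, "ry": 0, "rz": 0, "tx": 0, "ty": 0, "tz": 0.001, "jaw": 0.072}, {"rx": 0, "ry": 0, "rz": 0, "tx": 0, "ty": 0, "tz": 0, "jaw": 0.072}])

```text
time: 8.27
eef_pos: [0.4152, 0.0917, -0.0071]
orientation: [-3.141, -0.0, -1.571]
ft_force: [0.8, 0.4, -0.1]
finger_gap: 0.0718
```

Request:
jog_arm(motion=[{"rx": 0, "ry": 0, "rz": 0, "tx": 0, "ty": 0, "tz": -0.001, "jaw": 0.065}, {"rx": 0, "ry": 0, "rz": 0, "tx": 0, "ty": 0, "tz": 0, "jaw": 0.062}, {"rx": 0, "ry": 0, "rz": 0, "tx": 0, "ty": 0, "tz": 0, "jaw": 0.06}, {"rx": 0, "ry": 0, "rz": 0, "tx": 0, "ty": 0, "tz": 0, "jaw": 0.0575}, {"rx": 0, "ry": 0, "rz": 0, "tx": 0, "ty": 0, "tz": 0, "jaw": 0.0575}, {"rx": 0, "ry": 0, "rz": 0, "tx": 0, "ty": 0, "tz": 0, "jaw": 0.0575}, {"rx": 0, "ry": 0, "rz": 0, "tx": 0, "ty": 0, "tz": 0, "jaw": 0.0575}])

```text
time: 8.85
eef_pos: [0.4159, 0.0917, -0.0046]
orientation: [-3.14, -0.0, -1.571]
ft_force: [-6.2, 0.5, 23.8]
finger_gap: 0.0577
```

Request:
jog_arm(motion=[{"rx": 0, "ry": 0, "rz": 0, "tx": 0, "ty": 0, "tz": -0.003, "jaw": 0.0575}, {"rx": 0, "ry": 0, "rz": 0, "tx": 0, "ty": 0, "tz": -0.007, "jaw": 0.0575}, {"rx": 0, "ry": 0, "rz": 0, "tx": 0, "ty": 0, "tz": -0.01, "jaw": 0.0575}, {"rx": 0, "ry": 0, "rz": 0, "tx": 0, "ty": 0, "tz": -0.015, "jaw": 0.0575}, {"rx": 0, "ry": 0, "rz": 0, "tx": 0, "ty": 0, "tz": -0.015, "jaw": 0.0575}, {"rx": 0, "ry": 0, "rz": 0, "tx": -0.015, "ty": -0.003, "tz": 0, "jaw": 0.0575}, {"rx": 0, "ry": 0, "rz": 0, "tx": -0.02, "ty": -0.004, "tz": 0, "jaw": 0.0575}, {"rx": 0, "ry": 0, "rz": 0, "tx": -0.02, "ty": -0.004, "tz": 0, "jaw": 0.0575}, {"rx": 0, "ry": 0, "rz": 0, "tx": -0.02, "ty": -0.004, "tz": 0, "jaw": 0.0575}, {"rx": 0, "ry": 0, "rz": 0, "tx": -0.0155, "ty": -0.0023, "tz": 0, "jaw": 0.0575}, {"rx": 0, "ry": 0, "rz": -3.7, "tx": 0, "ty": 0, "tz": 0, "jaw": 0.0575}, {"rx": 0, "ry": 0, "rz": 0, "tx": 0, "ty": 0, "tz": 0, "jaw": 0.0575}, {"rx": 0, "ry": 0, "rz": 0, "tx": 0, "ty": 0, "tz": 0, "jaw": 0.0575}])

```text
time: 9.93
eef_pos: [0.4323, 0.1821, 0.0439]
orientation: [3.141, -0.0, -1.508]
ft_force: [0.0, -0.9, -1.1]
finger_gap: 0.0578
```

Run:
```python
from h import *
im,K,W=snap('wrist','w5'); print(tool(),env.get_obs()['finger_gap'])
cv2.imwrite('pics/w5.png',cv2.resize(im[0:170,170:470],None,fx=2.6,fy=2.6,interpolation=cv2.INTER_CUBIC)[...,::-1])
```

```text
[[ 0.0623 -0.9981 -0.0002  0.4323]
 [-0.9981 -0.0623 -0.0001  0.1819]
 [ 0.0001  0.0002 -1.      0.0439]
 [ 0.      0.      0.      1.    ]] 0.05767575266882662
```

View pics/w5.png

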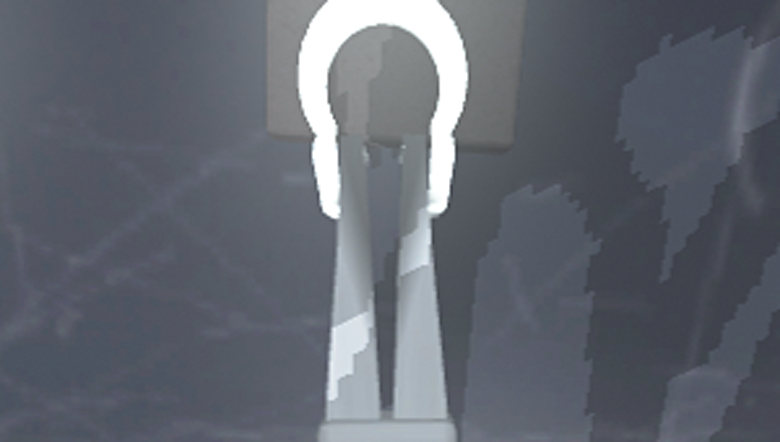

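The crop shows the pliers level between the ears and centred: jaws end at crop row 135 with the mid at column 384. The ring's bore spans columns 329–438, and its ears end at row 213 with the mid near 384. So yaw and y look right, and I'll now compute the x distances.

Run:
```python
from h import *
im,K,W=load('wrist','w5'); T=np.load('pics/w5.npz')['T'];Ti=np.linalg.inv(T)
def t(n,u,v,z):
    p=px2w(K,W,170+u/2.6,v/2.6,z); q=Ti@np.append(p,1); print(n,p,'fwd %.4f right %.4f'%(-q[1],q[0]))
t('jaw end(z17)',384.5,135,.0655); t('block front(z19)',386,420,.0675); 
t('ear ends top',384,215,.014); t('bore c',383.5,88,.014)
t('earL in',340,175,.014);t('earR in',430,175,.014);t('lipL',341,207,.014);t('lipR',430,207,.014)
t('boreL',329,88,.014);t('boreR',438,88,.014)
t('pinL z0?',370,152,.0485);t('pinR',401,152,.0485)
t('bore back edge',383,25,.014)
```

```text
jaw end(z17) [0.5354 0.1883 0.0655] fwd 0.1033 right 0.0003
block front(z19) [0.4931 0.1855 0.0675] fwd 0.0609 right 0.0004
ear ends top [0.5282 0.1884 0.014 ] fwd 0.0961 right -0.0003
bore c [0.5525 0.19   0.014 ] fwd 0.1204 right -0.0003
earL in [0.5355 0.1983 0.014 ] fwd 0.1040 right -0.0097
earR in [0.5367 0.179  0.014 ] fwd 0.1040 right 0.0097
lipL [0.5292 0.1979 0.014 ] fwd 0.0977 right -0.0097
lipR [0.5304 0.1785 0.014 ] fwd 0.0977 right 0.0098
boreL [0.5518 0.2013 0.014 ] fwd 0.1205 right -0.0116
boreR [0.5532 0.1786 0.014 ] fwd 0.1204 right 0.0110
pinL z0? [0.5354 0.1909 0.0485] fwd 0.1035 right -0.0023
pinR [0.5358 0.1856 0.0485] fwd 0.1035 right 0.0030
bore back edge [0.5637 0.1907 0.014 ] fwd 0.1317 right -0.0004
```

Request:
jog_arm(motion=[{"rx": 0, "ry": 0, "rz": 0, "tx": -0.0005, "ty": 0.001, "tz": 0.008, "jaw": 0.0575}, {"rx": 0, "ry": 0, "rz": 0, "tx": 0, "ty": 0, "tz": 0.01, "jaw": 0.0575}, {"rx": 0, "ry": 0, "rz": 0, "tx": 0, "ty": 0, "tz": 0.008, "jaw": 0.0575}, {"rx": 0, "ry": 0, "rz": 0, "tx": 0, "ty": 0, "tz": 0.006, "jaw": 0.0575}, {"rx": 0, "ry": 0, "rz": 0, "tx": 0, "ty": 0, "tz": 0.005, "jaw": 0.0575}, {"rx": 0, "ry": 0, "rz": 0, "tx": 0, "ty": 0, "tz": 0.0035, "jaw": 0.0575}, {"rx": 0, "ry": 0, "rz": 0, "tx": 0, "ty": 0, "tz": 0, "jaw": 0.0575}])

```text
time: 10.57
eef_pos: [0.4311, 0.1825, 0.0025]
orientation: [3.14, -0.0, -1.507]
ft_force: [-0.1, 0.1, -0.4]
finger_gap: 0.0577
```

Run:
```python
from h import *
im,K,W=snap('wrist','w6'); print(tool(),env.get_obs()['finger_gap'],env.get_obs()['ft_force'])
a=cv2.resize(im[0:170,170:470],None,fx=2.0,fy=2.0,interpolation=cv2.INTER_CUBIC)
cv2.imwrite('pics/w6.png',a[...,::-1])
```

```text
[[ 0.0642 -0.9979 -0.0006  0.4313]
 [-0.9979 -0.0642 -0.0001  0.1826]
 [ 0.      0.0006 -1.      0.003 ]
 [ 0.      0.      0.      1.    ]] 0.057708243588677474 [-0.0824  0.0097 -0.4758]
```

View pics/w6.png

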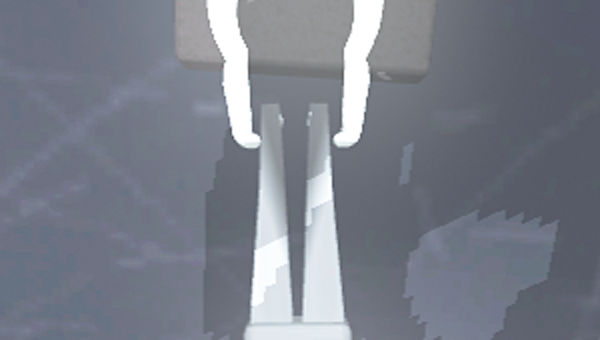

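The crop shows the jaws between the ears: jaw ends at row 104, mid column 294, with lip ends at row 147 at columns 250 and 343. I'll check the depth numerically.

Run:
```python
from h import *
im,K,W=load('wrist','w6'); T=np.load('pics/w6.npz')['T'];Ti=np.linalg.inv(T)
def t(n,u,v,z):
    p=px2w(K,W,170+u/2.,v/2.,z); q=Ti@np.append(p,1); print(n,p,'fwd %.4f right %.4f'%(-q[1],q[0]))
for z in(.021,.025): t('jaw end',294,104,z);t('block',298,323,z+.002)
t('ear ends',297,147,.014); t('lipL in',261,141,.014); t('lipR in',333,141,.014); t('earL',247,100,.014);t('earR',342,100,.014)
g=cv2.cvtColor(im,cv2.COLOR_RGB2GRAY);print(g[161,285:350].tolist())
```

```text
jaw end [0.5346 0.1892 0.021 ] fwd 0.1037 right -0.0001
block [0.4914 0.1857 0.023 ] fwd 0.0603 right 0.0007
jaw end [0.534  0.1891 0.025 ] fwd 0.1031 right -0.0000
block [0.4921 0.1857 0.027 ] fwd 0.0611 right 0.0007
ear ends [0.5276 0.1882 0.014 ] fwd 0.0967 right 0.0005
lipL in [0.5283 0.196  0.014 ] fwd 0.0978 right -0.0072
lipR in [0.5293 0.1806 0.014 ] fwd 0.0978 right 0.0082
earL [0.5359 0.1992 0.014 ] fwd 0.1056 right -0.0100
earR [0.5372 0.1794 0.014 ] fwd 0.1056 right 0.0099
[116, 116, 117, 118, 118, 118, 118, 116, 129, 155, 196, 226, 208, 210, 211, 210, 209, 208, 208, 206, 207, 208, 209, 210, 211, 210, 210, 210, 209, 210, 202, 188, 191, 191, 191, 189, 194, 202, 202, 201, 202, 201, 202, 201, 202, 201, 202, 204, 204, 203, 204, 199, 191, 191, 192, 194, 191, 177, 169, 138, 121, 122, 122, 121, 121]
```

Request:
jog_arm(motion=[{"rx": 0, "ry": 0, "rz": 0, "tx": 0, "ty": 0, "tz": -0.0003, "jaw": 0.0555}, {"rx": 0, "ry": 0, "rz": 0, "tx": 0, "ty": 0, "tz": -0.0003, "jaw": 0.0535}, {"rx": 0, "ry": 0, "rz": 0, "tx": 0, "ty": 0, "tz": -0.0003, "jaw": 0.0515}, {"rx": 0, "ry": 0, "rz": 0, "tx": 0, "ty": 0, "tz": -0.0003, "jaw": 0.0495}, {"rx": 0, "ry": 0, "rz": 0, "tx": 0, "ty": 0, "tz": -0.0003, "jaw": 0.0475}, {"rx": 0, "ry": 0, "rz": 0, "tx": 0, "ty": 0, "tz": -0.0003, "jaw": 0.046}, {"rx": 0, "ry": 0, "rz": 0, "tx": 0, "ty": 0, "tz": 0, "jaw": 0.046}, {"rx": 0, "ry": 0, "rz": 0, "tx": 0, "ty": 0, "tz": 0, "jaw": 0.046}])

```text
time: 11.28
eef_pos: [0.4315, 0.1826, 0.0052]
orientation: [-3.141, 0.0, -1.506]
ft_force: [0.9, 0.7, -1.1]
finger_gap: 0.0463
```

Run:
```python
from h import *
im,K,W=snap('wrist','w7'); print(tool()[:3,3],env.get_obs()['finger_gap'],env.get_obs()['ft_force'])
g=cv2.cvtColor(im,cv2.COLOR_RGB2GRAY)
for v in(58,66): print(v,g[v,270:360].tolist())
```

```text
[0.4315 0.1826 0.0051] 0.04637124860430292 [ 0.0504  0.1987 -0.1267]
58 [138, 138, 139, 139, 139, 139, 139, 140, 140, 141, 139, 128, 254, 255, 255, 255, 255, 255, 219, 153, 151, 148, 148, 149, 151, 150, 150, 170, 181, 135, 119, 120, 122, 122, 121, 121, 120, 122, 120, 118, 117, 116, 117, 116, 116, 116, 117, 117, 117, 117, 117, 117, 117, 117, 117, 117, 116, 117, 118, 117, 116, 117, 117, 117, 115, 128, 148, 150, 150, 149, 150, 150, 149, 151, 156, 158, 255, 255, 255, 255, 255, 255, 247, 117, 113, 115, 116, 114, 114, 114]
66 [127, 128, 127, 125, 126, 127, 127, 127, 126, 128, 127, 125, 119, 220, 255, 255, 255, 255, 255, 169, 168, 164, 156, 149, 147, 149, 149, 150, 151, 139, 110, 112, 112, 113, 113, 113, 113, 113, 113, 113, 113, 113, 114, 113, 114, 115, 113, 113, 114, 114, 114, 114, 113, 114, 114, 114, 113, 114, 114, 114, 113, 114, 114, 113, 112, 127, 149, 147, 147, 146, 149, 154, 161, 169, 173, 196, 255, 255, 255, 255, 255, 168, 104, 110, 112, 112, 112, 111, 111, 111]
```

Request:
jog_arm(motion=[{"rx": 0, "ry": 0, "rz": 0, "tx": 0, "ty": 0, "tz": -0.0002, "jaw": 0.0445}, {"rx": 0, "ry": 0, "rz": 0, "tx": 0, "ty": 0, "tz": -0.0002, "jaw": 0.043}, {"rx": 0, "ry": 0, "rz": 0, "tx": 0, "ty": 0, "tz": -0.0002, "jaw": 0.0415}, {"rx": 0, "ry": 0, "rz": 0, "tx": 0, "ty": 0, "tz": -0.0002, "jaw": 0.04}, {"rx": 0, "ry": 0, "rz": 0, "tx": 0, "ty": 0, "tz": -0.0002, "jaw": 0.0385}, {"rx": 0, "ry": 0, "rz": 0, "tx": 0, "ty": 0, "tz": -0.0002, "jaw": 0.037}, {"rx": 0, "ry": 0, "rz": 0, "tx": 0, "ty": 0, "tz": -0.0002, "jaw": 0.0355}, {"rx": 0, "ry": 0, "rz": 0, "tx": 0, "ty": 0, "tz": -0.0002, "jaw": 0.034}, {"rx": 0, "ry": 0, "rz": 0, "tx": 0, "ty": 0, "tz": -0.0002, "jaw": 0.0325}, {"rx": 0, "ry": 0, "rz": 0, "tx": 0, "ty": 0, "tz": 0, "jaw": 0.0325}, {"rx": 0, "ry": 0, "rz": 0, "tx": 0, "ty": 0, "tz": 0, "jaw": 0.0325}])

```text
time: 12.25
eef_pos: [0.4315, 0.1826, 0.0069]
orientation: [-3.142, 0.0, -1.507]
ft_force: [0.4, -0.3, -0.3]
finger_gap: 0.0328
```

Run:
```python
from h import *
im,K,W=snap('wrist','w8'); print(tool()[:3,3],env.get_obs()['finger_gap'],env.get_obs()['ft_force'])
a=cv2.resize(im[0:170,170:470],None,fx=2.0,fy=2.0,interpolation=cv2.INTER_CUBIC)
im2=env.capture('top'); 
b=cv2.resize(im2[170:240,240:340],(600,420),interpolation=cv2.INTER_CUBIC)[:250]
cv2.imwrite('pics/w8.png',np.vstack([a,b])[...,::-1])
```

```text
[0.4314 0.1826 0.0069] 0.03298682960897068 [-0.0808  0.3096 -0.8277]
```

View pics/w8.png

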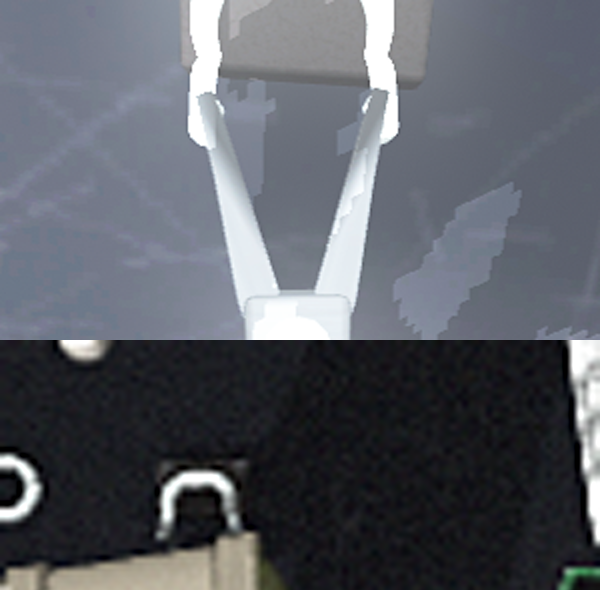

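The ring is spread evenly: ear ends at crop (207,147) and (385,147), with the jaws inside them and the block front at row 293. Next, the tool-relative geometry for the spindle move.

Run:
```python
from h import *
im,K,W=load('wrist','w8'); T=np.load('pics/w8.npz')['T'];Ti=np.linalg.inv(T)
g=cv2.cvtColor(im,cv2.COLOR_RGB2GRAY)
def t(n,u,v,z):
    p=px2w(K,W,u,v,z); q=Ti@np.append(p,1); print(n,p,'fwd %.4f right %.4f'%(-q[1],q[0]))
m=(g>235).astype(np.uint8); m[85:]=0; n,l,s,c=cv2.connectedComponentsWithStats(m)
for i in range(1,n):
    if s[i,4]>60:
        ys,xs=np.where(l==i); k=ys.max(); print(s[i]); t('ear end',xs[ys==k].mean(),k+.5,.014)
        if s[i,3]>60:
            for v in(52,60,68): r=xs[ys==v]; t('  ear %d'%v,r.min()-.5,v,.014); t('      ',r.max()+.5,v,.014)
for z in(.020,.023,.026): t('jawL end',170+207/2,46,z);t('jawR end',170+377/2,45,z);t('block front',170+298/2,293/2,z+.002);t('blockL',170+247/2,302/2,z+.002);t('blockR',170+352/2,302/2,z+.002)
```

```text
[  16    0   79   24 1207]
ear end [0.5407 0.2967 0.014 ] fwd 0.1164 right -0.1068
[264   0  18  75 790]
ear end [0.5267 0.2081 0.014 ] fwd 0.0967 right -0.0193
  ear 52 [0.5354 0.2123 0.014 ] fwd 0.1056 right -0.0230
       [0.5355 0.2106 0.014 ] fwd 0.1056 right -0.0212
  ear 60 [0.5322 0.2128 0.014 ] fwd 0.1025 right -0.0236
       [0.5324 0.2097 0.014 ] fwd 0.1025 right -0.0206
  ear 68 [0.5291 0.2119 0.014 ] fwd 0.0993 right -0.0229
       [0.5293 0.2088 0.014 ] fwd 0.0993 right -0.0199
[351   0  18  71 737]
ear end [0.5308 0.1695 0.014 ] fwd 0.0983 right 0.0194
  ear 52 [0.5381 0.1699 0.014 ] fwd 0.1056 right 0.0195
       [0.5383 0.1673 0.014 ] fwd 0.1056 right 0.0221
  ear 60 [0.535 0.17  0.014] fwd 0.1025 right 0.0192
       [0.5352 0.1669 0.014 ] fwd 0.1025 right 0.0223
  ear 68 [0.5318 0.1705 0.014 ] fwd 0.0993 right 0.0185
       [0.5319 0.1679 0.014 ] fwd 0.0993 right 0.0212
jawL end [0.5369 0.2075 0.02  ] fwd 0.1069 right -0.0181
jawR end [0.5395 0.1726 0.02  ] fwd 0.1072 right 0.0170
block front [0.4975 0.1862 0.022 ] fwd 0.0662 right 0.0006
blockL [0.4947 0.1977 0.022 ] fwd 0.0641 right -0.0110
blockR [0.4963 0.1738 0.022 ] fwd 0.0641 right 0.0129
jawL end [0.5364 0.207  0.023 ] fwd 0.1063 right -0.0176
jawR end [0.539  0.1729 0.023 ] fwd 0.1067 right 0.0166
block front [0.4979 0.1862 0.025 ] fwd 0.0666 right 0.0007
blockL [0.4952 0.1974 0.025 ] fwd 0.0646 right -0.0107
blockR [0.4967 0.1741 0.025 ] fwd 0.0646 right 0.0126
jawL end [0.5359 0.2065 0.026 ] fwd 0.1058 right -0.0172
jawR end [0.5384 0.1732 0.026 ] fwd 0.1061 right 0.0162
block front [0.4983 0.1862 0.028 ] fwd 0.0670 right 0.0007
blockL [0.4957 0.1971 0.028 ] fwd 0.0650 right -0.0104
blockR [0.4971 0.1744 0.028 ] fwd 0.0650 right 0.0124
```

Run:
```python
from h import *
K,W=cam('top')
a=np.load('pics/top0.npy'); b=env.capture('top'); np.save('pics/top1.npy',b)
for n,im in(('before',a),('now',b)):
    g=cv2.cvtColor(im,cv2.COLOR_RGB2GRAY).astype(float)
    s=cv2.resize(g[180:215,255:295],None,fx=8,fy=8,interpolation=cv2.INTER_CUBIC)
    m=s>110; m[:, :]=m
    # back edge: first bright row near ring middle columns
    col=s[:, (273-255)*8-8:(273-255)*8+24].mean(1); i=np.argmax(col>110); v=180+(i+.5)/8-.5
    j=np.argmax(col); print(n,'outer row %.2f'%v,'peak row %.2f'%(180+(j+.5)/8-.5),'x',px2w(K,W,274,v,.014)[0],px2w(K,W,274,180+(j+.5)/8-.5,.014)[0])
    row=s[(195-180)*8]; k=np.where(row>110)[0]; print(' cols',255+k.min()/8,255+k.max()/8, (510+k.min()/8+k.max()/8)/2)
```

```text
before outer row 190.56 peak row 191.56 x 0.5741994203611248 0.5705489979344665
 cols 268.0 278.5 273.25
now outer row 191.31 peak row 192.44 x 0.5714612655165905 0.5673578343834981
 cols 267.0 278.875 272.9375
```

The top view shows the ring's back moved about 2.9 mm towards -x as it spread. That puts its origin about 118.5 mm ahead of the tool, and the spindle axis should come to about 115 mm. Now lift, retreat and carry.

Request:
jog_arm(motion=[{"rx": 0, "ry": 0, "rz": 0, "tx": 0, "ty": 0, "tz": -0.002, "jaw": 0.0325}, {"rx": 0, "ry": 0, "rz": 0, "tx": 0, "ty": 0, "tz": -0.003, "jaw": 0.0325}, {"rx": 0, "ry": 0, "rz": 0, "tx": 0, "ty": 0, "tz": -0.005, "jaw": 0.0325}, {"rx": 0, "ry": 0, "rz": 0, "tx": 0, "ty": 0, "tz": -0.008, "jaw": 0.0325}, {"rx": 0, "ry": 0, "rz": 0, "tx": 0, "ty": 0, "tz": -0.012, "jaw": 0.0325}, {"rx": 0, "ry": 0, "rz": 0, "tx": 0, "ty": 0, "tz": -0.015, "jaw": 0.0325}, {"rx": 0, "ry": 0, "rz": 0, "tx": 0, "ty": 0, "tz": -0.015, "jaw": 0.0325}, {"rx": 0, "ry": 0, "rz": 0, "tx": 0, "ty": 0.008, "tz": -0.015, "jaw": 0.0325}, {"rx": 0, "ry": 0, "rz": 0, "tx": 0, "ty": 0.014, "tz": -0.012, "jaw": 0.0325}, {"rx": 0, "ry": 0, "rz": 0, "tx": 0, "ty": 0.016, "tz": 0, "jaw": 0.0325}, {"rx": 0, "ry": 0, "rz": 0, "tx": 0.004, "ty": 0.01, "tz": 0, "jaw": 0.0325}, {"rx": 0, "ry": 0, "rz": 0, "tx": 0.012, "ty": 0, "tz": 0, "jaw": 0.0325}, {"rx": 0, "ry": 0, "rz": 0, "tx": 0.018, "ty": 0, "tz": 0, "jaw": 0.0325}, {"rx": 0, "ry": 0, "rz": 0, "tx": 0.022, "ty": 0, "tz": 0, "jaw": 0.0325}, {"rx": 0, "ry": 0, "rz": 0, "tx": 0.022, "ty": 0, "tz": 0, "jaw": 0.0325}, {"rx": 0, "ry": 0, "rz": 0, "tx": 0.022, "ty": 0, "tz": 0, "jaw": 0.0325}, {"rx": 0, "ry": 0, "rz": 0, "tx": 0.022, "ty": 0, "tz": 0, "jaw": 0.0325}, {"rx": 0, "ry": 0, "rz": 0, "tx": 0.022, "ty": 0, "tz": 0, "jaw": 0.0325}, {"rx": 0, "ry": 0, "rz": 0, "tx": 0.022, "ty": 0, "tz": 0, "jaw": 0.0325}, {"rx": 0, "ry": 0, "rz": 0, "tx": 0.022, "ty": 0, "tz": 0, "jaw": 0.0325}])

```text
time: 14.07
eef_pos: [0.3956, -0.0092, 0.0947]
orientation: [-3.141, -0.0, -1.506]
ft_force: [-0.1, 0.6, -1.2]
finger_gap: 0.0329
```

Run:
```python
from h import *
im,K,W=snap('wrist','w9'); T=tool();Ti=np.linalg.inv(T);print(T[:3,3],env.get_obs()['finger_gap'],env.get_obs()['ft_force'])
cv2.imwrite('pics/w9.png',im[...,::-1])
b,_=load('wrist','w8')[0],0
print('diff w8 vs w9 jaw/ear region', cv2.absdiff(im[40:75,255:375],b[40:75,255:375]).mean(), 'bright', [(int((x[0:75,262:285].min(2)>235).sum()),int((x[0:75,350:372].min(2)>235).sum())) for x in(b,im)])
```

```text
[ 0.3964 -0.0119  0.0948] 0.03298630443734696 [ 0.6736 -1.6076  0.2295]
diff w8 vs w9 jaw/ear region 75.91873015873016 bright [(786, 738), (8, 28)]
```

Run:
```python
from h import *
a=cv2.cvtColor(load('wrist','w9')[0],cv2.COLOR_RGB2GRAY); b=cv2.cvtColor(load('wrist','w8')[0],cv2.COLOR_RGB2GRAY)
for v in(20,60): print(v,'w8',b[v,256:376].tolist()); print(v,'w9',a[v,256:376].tolist())
t=env.capture('top'); np.save('pics/top2.npy',t); K,W=cam('top')
g=cv2.cvtColor(t,cv2.COLOR_RGB2GRAY)
p=w2px(K,W,[.53,-.01,.1]); print(p); u,v=p.round().astype(int); print(g[v-16:v+8:2,u-16:u+17])
p=w2px(K,W,[.55,.19,.014]); u,v=p.round().astype(int); print('pad bright',(g[v-12:v+12,u-12:u+12]>120).sum())
```

```text
20 w8 [143, 143, 143, 143, 150, 166, 171, 175, 172, 167, 255, 255, 255, 255, 255, 255, 255, 255, 255, 255, 255, 255, 255, 206, 145, 149, 151, 151, 152, 149, 148, 151, 152, 152, 152, 151, 151, 151, 151, 151, 149, 147, 149, 150, 149, 150, 149, 146, 145, 148, 149, 148, 148, 146, 147, 148, 145, 145, 147, 148, 148, 147, 148, 147, 145, 144, 145, 145, 145, 147, 144, 145, 146, 146, 146, 143, 143, 142, 142, 144, 143, 145, 147, 146, 147, 147, 146, 147, 146, 145, 145, 146, 147, 147, 146, 145, 136, 255, 255, 255, 255, 255, 255, 255, 255, 255, 255, 255, 255, 255, 135, 143, 142, 144, 144, 143, 143, 140, 139, 141]
20 w9 [46, 46, 47, 46, 47, 46, 46, 46, 45, 41, 58, 171, 239, 234, 232, 232, 233, 233, 232, 232, 232, 234, 216, 110, 41, 47, 48, 49, 47, 48, 48, 49, 49, 48, 48, 48, 49, 49, 47, 49, 48, 48, 49, 49, 49, 49, 48, 50, 49, 50, 48, 48, 50, 50, 49, 49, 50, 49, 50, 51, 50, 50, 50, 50, 51, 50, 50, 52, 51, 51, 52, 51, 54, 53, 53, 53, 54, 53, 52, 54, 54, 55, 55, 57, 56, 55, 56, 56, 59, 67, 65, 66, 66, 66, 67, 65, 77, 183, 245, 238, 236, 234, 234, 233, 235, 235, 236, 240, 217, 90, 69, 73, 74, 76, 74, 7
[... 2104 characters left out ...]
]
 [ 28  25  25  17  17  25  14  19   8   8  33  71 125 139 147 159  93   4
    2  11  26  34  23   2 213 235 214 216 213 211 212 212 219]
 [ 18  19  23  19  24  18  16   0 115 188 213 187 136 122 105  90 202 255
  251 124  10  21  29   1 230 252 225 209 212 224 210 246 239]
 [ 23  25  19  25  28  26  12 117 204 141  20   5  18   6  21  17   0  23
  221 223  93  22  28  18  52 170 131  52  54 146 247 255 238]
 [ 23  26  22  20  26  18  17  82 148  99  10  19  24  24  20  27  16  15
   86 153  97  14  25  23  19 222 226 162 208 255 255 255 230]
 [ 24  22  18  18  12  21   1 125 176 105  14  16  21  27  13  24  27  24
   30 148 142  71  25  28  23  32  30  20  16  10   5   5  17]]
pad bright 0
```

Request:
jog_arm(motion=[{"rx": 0, "ry": 0, "rz": -1.5, "tx": 0.02, "ty": 0, "tz": 0, "jaw": 0.0325}, {"rx": 0, "ry": 0, "rz": 0, "tx": 0.022, "ty": -0.003, "tz": 0, "jaw": 0.0325}, {"rx": 0, "ry": 0, "rz": 0, "tx": 0.022, "ty": -0.003, "tz": 0, "jaw": 0.0325}, {"rx": 0, "ry": 0, "rz": 0, "tx": 0.02, "ty": -0.003, "tz": 0, "jaw": 0.0325}, {"rx": 0, "ry": 0, "rz": 0, "tx": 0.012, "ty": -0.003, "tz": 0, "jaw": 0.0325}, {"rx": 0, "ry": 0, "rz": 0, "tx": 0.006, "ty": -0.003, "tz": 0, "jaw": 0.0325}, {"rx": 0, "ry": 0, "rz": 0, "tx": 0, "ty": -0.01, "tz": 0, "jaw": 0.0325}, {"rx": 0, "ry": 0, "rz": 0, "tx": 0, "ty": -0.01, "tz": 0, "jaw": 0.0325}, {"rx": 0, "ry": 0, "rz": 0, "tx": 0, "ty": -0.01, "tz": 0, "jaw": 0.0325}, {"rx": 0, "ry": 0, "rz": 0, "tx": 0, "ty": -0.008, "tz": 0, "jaw": 0.0325}, {"rx": 0, "ry": 0, "rz": 0, "tx": 0, "ty": 0, "tz": 0, "jaw": 0.0325}, {"rx": 0, "ry": 0, "rz": 0, "tx": 0, "ty": 0, "tz": 0, "jaw": 0.0325}, {"rx": 0, "ry": 0, "rz": 0, "tx": 0, "ty": 0, "tz": 0, "jaw": 0.0325}])

```text
time: 15.25
eef_pos: [0.4566, -0.1045, 0.0938]
orientation: [3.141, 0.0, -1.48]
ft_force: [-1.3, -0.8, -1.5]
finger_gap: 0.0332
```

Run:
```python
from h import *
im,K,W=snap('wrist','w10'); T=tool();print(T[:3,:],env.get_obs()['finger_gap'],env.get_obs()['ft_force'])
t=env.capture('top'); np.save('pics/top3.npy',t)
Kt,Wt=cam('top'); c=w2px(Kt,Wt,[.577,-.102,.09]).round().astype(int); print('top crop origin',c-[40,22])
a=cv2.resize(im[0:120,200:440],(780,390),interpolation=cv2.INTER_CUBIC)
b=cv2.resize(t[c[1]-22:c[1]+22,c[0]-40:c[0]+40],None,fx=4.5,fy=4.5,interpolation=cv2.INTER_CUBIC)
o=np.zeros((390+b.shape[0],780,3),np.uint8);o[:390]=a;o[390:,:b.shape[1]]=b
cv2.imwrite('pics/w10.png',o[...,::-1])
```

```text
[[ 0.0905 -0.9959 -0.0004  0.4566]
 [-0.9959 -0.0905  0.0002 -0.1047]
 [-0.0003  0.0004 -1.      0.0939]] 0.032835040425789934 [-0.347   0.1956 -1.3401]
top crop origin [317 162]
```

View pics/w10.png

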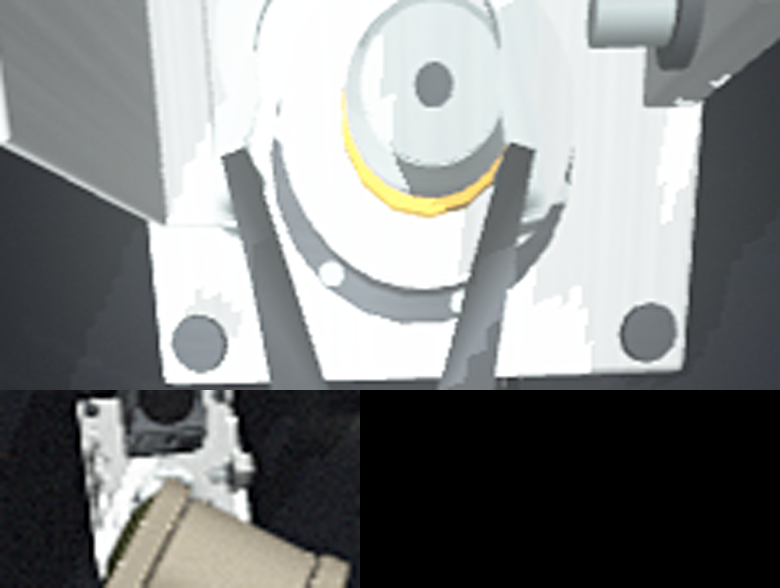

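The wrist view shows the spindle end hole at crop (434,84), i.e. image (333.5,25.8). The jaw ends are at crop (240,152) and (520,147), so the spindle lies right of the ring's centreline. The top camera is blocked by the arm.

Run:
```python
from h import *
im,K,W=load('wrist','w10'); T=np.load('pics/w10.npz')['T'];Ti=np.linalg.inv(T)
g=cv2.cvtColor(im,cv2.COLOR_RGB2GRAY)
def t(n,u,v,z):
    p=px2w(K,W,u,v,z); q=Ti@np.append(p,1); print(n,p,'fwd %.4f right %.4f'%(-q[1],q[0]))
s=g[10:42,322:346]; m=(s<150).astype(np.uint8); n,l,st,c=cv2.connectedComponentsWithStats(m)
for i in range(1,n):
    if 20<st[i,4]<300: print(st[i],c[i]+[322,10]); t('hole',c[i][0]+322,c[i][1]+10,.0766)
t('eye',200+434/3.25,84/3.25,.0766)
t('bracket edge',200+590/3.25,30/3.25,.076)
# sleeve (yellow) lower edge: r 15.5 at z .058 ; 28mm flange lower edge at z .07
t('sleeve front',200+425/3.25,213/3.25,.058); t('flange front',200+432/3.25,166/3.25,.070)
t('flange L',200+347/3.25,85/3.25,.070);t('flange R',200+506/3.25,85/3.25,.070)
t('jawL',273.8,46.8,.112);t('jawR',360,45.2,.112)
t('cornerL',200+170/3.25,384/3.25,.01);t('cornerR',200+685/3.25,370/3.25,.01)
```

```text
[  6   9  11  14 114] [332.8509  25.6842]
hole [ 0.578  -0.1009  0.0766] fwd 0.1212 right 0.0075
eye [ 0.578  -0.1013  0.0766] fwd 0.1212 right 0.0078
bracket edge [ 0.5873 -0.124   0.076 ] fwd 0.1284 right 0.0313
sleeve front [ 0.5624 -0.1022  0.058 ] fwd 0.1056 right 0.0073
flange front [ 0.568  -0.1023  0.07  ] fwd 0.1111 right 0.0079
flange L [ 0.5782 -0.0876  0.07  ] fwd 0.1226 right -0.0058
flange R [ 0.5805 -0.1129  0.07  ] fwd 0.1226 right 0.0195
jawL [ 0.5603 -0.0778  0.112 ] fwd 0.1056 right -0.0172
jawR [ 0.5639 -0.1117  0.112 ] fwd 0.1062 right 0.0169
cornerL [ 0.5262 -0.0463  0.01  ] fwd 0.0746 right -0.0516
cornerR [ 0.5405 -0.1682  0.01  ] fwd 0.0778 right 0.0711
```

Request:
jog_arm(motion=[{"rx": 0, "ry": 0, "rz": 0, "tx": 0.004, "ty": -0.003, "tz": 0, "jaw": 0.0325}, {"rx": 0, "ry": 0, "rz": 0, "tx": 0.0035, "ty": -0.003, "tz": 0, "jaw": 0.0325}, {"rx": 0, "ry": 0, "rz": 0, "tx": 0, "ty": 0, "tz": 0, "jaw": 0.0325}, {"rx": 0, "ry": 0, "rz": 0, "tx": 0, "ty": 0, "tz": 0, "jaw": 0.0325}, {"rx": 0, "ry": 0, "rz": 0, "tx": 0, "ty": 0, "tz": 0.005, "jaw": 0.0325}, {"rx": 0, "ry": 0, "rz": 0, "tx": 0, "ty": 0, "tz": 0.005, "jaw": 0.0325}, {"rx": 0, "ry": 0, "rz": 0, "tx": 0, "ty": 0, "tz": 0.003, "jaw": 0.0325}, {"rx": 0, "ry": 0, "rz": 0, "tx": 0, "ty": 0, "tz": 0, "jaw": 0.0325}, {"rx": 0, "ry": 0, "rz": 0, "tx": 0, "ty": 0, "tz": 0, "jaw": 0.0325}])

```text
time: 16.1
eef_pos: [0.4636, -0.1118, 0.0806]
orientation: [3.141, 0.0, -1.48]
ft_force: [-0.3, 0.3, -0.5]
finger_gap: 0.0329
```

Run:
```python
from h import *
im,K,W=snap('wrist','w11'); T=tool();Ti=np.linalg.inv(T);print(T[:3,3],env.get_obs()['ft_force'])
g=cv2.cvtColor(im,cv2.COLOR_RGB2GRAY)
def t(n,u,v,z):
    p=px2w(K,W,u,v,z); q=Ti@np.append(p,1); print(n,p,'fwd %.4f right %.4f'%(-q[1],q[0]))
s=g[2:50,300:335]; m=(s<150).astype(np.uint8); n,l,st,c=cv2.connectedComponentsWithStats(m)
for i in range(1,n):
    if 60<st[i,4]<300: print(st[i],c[i]+[300,2]); t('hole',c[i][0]+300,c[i][1]+2,.0766)
sc=env.capture('scene'); np.save('pics/sc1.npy',sc)
Ks,Ws=cam('scene'); print(w2px(Ks,Ws,[.578,-.101,.0766]),w2px(Ks,Ws,[.578,-.101,.058]))
```

```text
[ 0.4637 -0.1118  0.0808] [ 0.4462  0.4224 -0.5869]
[ 11  25  12  14 133] [316.7293  33.5038]
hole [ 0.5781 -0.1009  0.0766] fwd 0.1149 right -0.0005
[321.0949 192.5789] [320.9479 197.0462]
```

Request:
jog_arm(motion=[{"rx": 0, "ry": 0, "rz": 0, "tx": -0.0003, "ty": 0, "tz": 0.003, "jaw": 0.0325}, {"rx": 0, "ry": 0, "rz": 0, "tx": 0, "ty": 0, "tz": 0.003, "jaw": 0.0325}, {"rx": 0, "ry": 0, "rz": 0, "tx": 0, "ty": 0, "tz": 0.003, "jaw": 0.0325}, {"rx": 0, "ry": 0, "rz": 0, "tx": 0, "ty": 0, "tz": 0.002, "jaw": 0.0325}, {"rx": 0, "ry": 0, "rz": 0, "tx": 0, "ty": 0, "tz": 0.002, "jaw": 0.0325}, {"rx": 0, "ry": 0, "rz": 0, "tx": 0, "ty": 0, "tz": 0, "jaw": 0.0325}])

```text
time: 16.7
eef_pos: [0.4635, -0.1115, 0.0675]
orientation: [3.141, 0.0, -1.48]
ft_force: [-0.9, -0.0, -1.4]
finger_gap: 0.033
```

Request:
jog_arm(motion=[{"rx": 0, "ry": 0, "rz": 0, "tx": 0, "ty": 0, "tz": 0.0015, "jaw": 0.0325}, {"rx": 0, "ry": 0, "rz": 0, "tx": 0, "ty": 0, "tz": 0.0015, "jaw": 0.0325}, {"rx": 0, "ry": 0, "rz": 0, "tx": 0, "ty": 0, "tz": 0.0015, "jaw": 0.0325}, {"rx": 0, "ry": 0, "rz": 0, "tx": 0, "ty": 0, "tz": 0.0015, "jaw": 0.0325}, {"rx": 0, "ry": 0, "rz": 0, "tx": 0, "ty": 0, "tz": 0, "jaw": 0.0325}])

```text
time: 17.12
eef_pos: [0.4636, -0.1115, 0.0616]
orientation: [3.141, 0.0, -1.48]
ft_force: [-0.3, 0.0, -1.3]
finger_gap: 0.0331
```

Request:
jog_arm(motion=[{"rx": 0, "ry": 0, "rz": 0, "tx": 0, "ty": 0, "tz": 0.001, "jaw": 0.0325}, {"rx": 0, "ry": 0, "rz": 0, "tx": 0, "ty": 0, "tz": 0.001, "jaw": 0.0325}, {"rx": 0, "ry": 0, "rz": 0, "tx": 0, "ty": 0, "tz": 0.001, "jaw": 0.0325}, {"rx": 0, "ry": 0, "rz": 0, "tx": 0, "ty": 0, "tz": 0.001, "jaw": 0.0325}, {"rx": 0, "ry": 0, "rz": 0, "tx": 0, "ty": 0, "tz": 0.0005, "jaw": 0.0325}, {"rx": 0, "ry": 0, "rz": 0, "tx": 0, "ty": 0, "tz": 0, "jaw": 0.0325}])

```text
time: 17.62
eef_pos: [0.4637, -0.1115, 0.0573]
orientation: [3.141, 0.0, -1.48]
ft_force: [0.0, 0.0, -1.2]
finger_gap: 0.0332
```

Run:
```python
from h import *
im,K,W=snap('wrist','w12'); T=tool();Ti=np.linalg.inv(T);o=env.get_obs();print(T[:3,3],o['ft_force'],o['wrist_torque'],o['finger_gap'])
sc=env.capture('scene')
a=cv2.resize(im[0:100,230:410],(720,400),interpolation=cv2.INTER_CUBIC)
b=cv2.resize(sc[175:215,285:357],(360,200),interpolation=cv2.INTER_CUBIC)
o=np.zeros((600,720,3),np.uint8);o[:400]=a;o[400:,:360]=b
cv2.imwrite('pics/w12.png',o[...,::-1])
b=load('wrist','w9')[0]
for n,x in(('w9',b),('w12',im)):
    g=cv2.cvtColor(x,cv2.COLOR_RGB2GRAY); print(n); [print(v,g[v,256:286].tolist(),g[v,346:376].tolist()) for v in(30,50,62,70)]
```

```text
[ 0.4637 -0.1115  0.0573] [ 0.0312  0.2197 -1.2424] [-0.001  -0.0036 -0.007 ] 0.0330604645985141
w9
30 [46, 45, 46, 46, 45, 46, 47, 46, 46, 46, 45, 41, 46, 133, 220, 236, 233, 232, 231, 232, 230, 230, 230, 221, 154, 38, 46, 48, 50, 49] [64, 65, 65, 65, 64, 58, 132, 224, 241, 239, 238, 237, 236, 234, 234, 234, 239, 227, 138, 65, 68, 71, 72, 71, 72, 70, 66, 66, 66, 66]
50 [44, 44, 43, 44, 44, 44, 44, 44, 35, 127, 222, 225, 134, 53, 62, 64, 65, 64, 68, 67, 68, 68, 67, 59, 43, 46, 46, 45, 46, 44] [62, 61, 60, 62, 62, 62, 69, 88, 90, 69, 69, 70, 71, 71, 71, 69, 65, 138, 223, 235, 238, 211, 56, 62, 59, 60, 60, 61, 62, 63]
62 [45, 45, 44, 44, 45, 45, 43, 41, 59, 166, 230, 209, 192, 183, 162, 107, 71, 71, 69, 65, 63, 65, 66, 66, 68, 68, 62, 44, 46, 45] [60, 61, 60, 61, 67, 69, 69, 67, 67, 67, 69, 72, 75, 77, 78, 118, 163, 170, 183, 197, 214, 213, 158, 44, 54, 55, 55, 55, 57, 57]
70 [46, 46, 47, 45, 46, 48, 47, 46, 47, 46, 43, 57, 89, 109, 110, 116, 118, 103, 84, 81, 80, 77, 72, 69, 67, 65, 66, 66, 65, 53] [62, 63, 65, 66, 66, 66, 68, 72, 75, 79, 82, 85, 89, 97, 111, 118, 116, 114, 94, 47, 57
[... 542 characters left out ...]
7, 178, 95, 90, 92, 92, 93, 92, 92, 91, 87, 136, 206, 221, 220, 223, 226, 227, 228, 204, 117, 168, 236, 231]
62 [253, 254, 254, 254, 253, 254, 254, 254, 248, 217, 244, 232, 220, 211, 190, 149, 125, 123, 121, 118, 115, 114, 113, 110, 107, 99, 213, 255, 254, 252] [227, 226, 227, 219, 163, 85, 91, 92, 92, 91, 92, 92, 96, 96, 96, 122, 156, 162, 174, 185, 195, 209, 216, 216, 216, 203, 203, 231, 229, 228]
70 [253, 253, 253, 254, 254, 253, 253, 254, 254, 255, 252, 202, 180, 176, 168, 164, 164, 148, 131, 130, 127, 122, 119, 116, 113, 111, 109, 104, 141, 237] [255, 255, 202, 82, 90, 90, 91, 93, 96, 98, 100, 102, 103, 108, 117, 121, 119, 118, 116, 113, 112, 111, 102, 170, 236, 229, 228, 229, 229, 228]
```

View pics/w12.png

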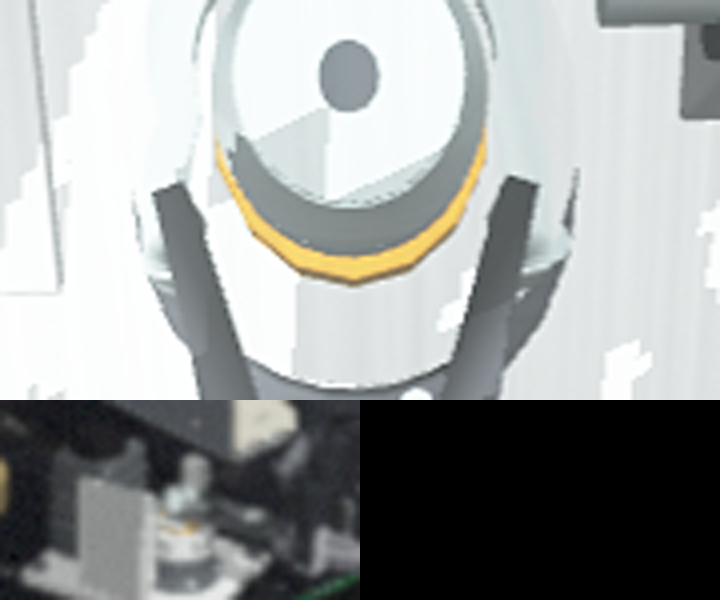

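The ring surrounds the spindle evenly: its inner sides are about equal distances left and right of the end hole at crop (348,75). No contact force shows. I'll ease the ring closed in steps, drawing back and mirroring the squeeze.

Request:
jog_arm(motion=[{"rx": 0, "ry": 0, "rz": 0, "tx": 0, "ty": 0, "tz": 0.0006, "jaw": 0.0325}, {"rx": 0, "ry": 0, "rz": 0, "tx": 0, "ty": 0.0003, "tz": 0.0002, "jaw": 0.034}, {"rx": 0, "ry": 0, "rz": 0, "tx": 0, "ty": 0.0006, "tz": 0.0002, "jaw": 0.0355}, {"rx": 0, "ry": 0, "rz": 0, "tx": 0, "ty": 0.0006, "tz": 0.0002, "jaw": 0.037}, {"rx": 0, "ry": 0, "rz": 0, "tx": 0, "ty": 0.0006, "tz": 0.0002, "jaw": 0.0385}, {"rx": 0, "ry": 0, "rz": 0, "tx": 0, "ty": 0.0006, "tz": 0.0002, "jaw": 0.04}, {"rx": 0, "ry": 0, "rz": 0, "tx": 0, "ty": 0, "tz": 0, "jaw": 0.04}])

```text
time: 18.3
eef_pos: [0.461, -0.1118, 0.0558]
orientation: [-3.141, -0.0, -1.48]
ft_force: [1.2, -0.6, -1.1]
finger_gap: 0.0401
```

```bash
cat > chk.py <<'E'
from h import *
import sys
im,K,W=snap('wrist',sys.argv[1]); T=tool();Ti=np.linalg.inv(T);o=env.get_obs();print(T[:3,3],o['ft_force'],o['wrist_torque'],o['finger_gap'])
g=cv2.cvtColor(im,cv2.COLOR_RGB2GRAY)
# dark jaws: outer edges per row, and topmost dark row
for v in(45,50,55,62,70):
    r=np.where(g[v,240:400]<135)[0]+240; print(v,'dark cols',[ (int(s[0]),int(s[-1])) for s in np.split(r,np.where(np.diff(r)>1)[0]+1) if len(s)>3])
E
python3 chk.py w13
```

```text
[ 0.461  -0.1118  0.0558] [-0.0691 -0.1823 -0.952 ] [ 0.0026 -0.0174  0.0091] 0.040050662618895484
45 dark cols [(315, 340), (347, 351)]
50 dark cols [(279, 286), (314, 334), (346, 354)]
55 dark cols [(280, 289), (310, 324), (344, 353)]
62 dark cols [(281, 290), (308, 314), (321, 326), (343, 353), (365, 370)]
70 dark cols [(281, 292), (342, 355), (359, 367)]
```

Request:
jog_arm(motion=[{"rx": 0, "ry": 0, "rz": 0, "tx": 0, "ty": 0.0006, "tz": 0.0002, "jaw": 0.0415}, {"rx": 0, "ry": 0, "rz": 0, "tx": 0, "ty": 0.0006, "tz": 0.0002, "jaw": 0.043}, {"rx": 0, "ry": 0, "rz": 0, "tx": 0, "ty": 0.0006, "tz": 0.0002, "jaw": 0.0445}, {"rx": 0, "ry": 0, "rz": 0, "tx": 0, "ty": 0.0006, "tz": 0.0002, "jaw": 0.046}, {"rx": 0, "ry": 0, "rz": 0, "tx": 0, "ty": 0.0005, "tz": 0.0002, "jaw": 0.0475}, {"rx": 0, "ry": 0, "rz": 0, "tx": 0, "ty": 0, "tz": 0, "jaw": 0.0475}])

```text
time: 18.85
eef_pos: [0.4579, -0.112, 0.0547]
orientation: [3.141, 0.0, -1.48]
ft_force: [-0.4, 0.5, -0.2]
finger_gap: 0.0477
```

```bash
python3 chk.py w14
python3 - <<'E'
from h import *
im,K,W=load('wrist','w14');T=np.load('pics/w14.npz')['T'];Ti=np.linalg.inv(T)
g=cv2.cvtColor(im,cv2.COLOR_RGB2GRAY)
e=cv2.Canny(cv2.resize(g[0:90,230:410],None,fx=1,fy=1),20,60)
for v in range(20,84,6): print(v,g[v,256:376:1][::2].tolist())
E
```

```text
[ 0.4581 -0.1121  0.0548] [-0.9716 -0.5307 -0.6702] [-0.0119 -0.0257  0.0131] 0.04704546499196111
45 dark cols [(306, 328)]
50 dark cols [(289, 297), (334, 345)]
55 dark cols [(290, 298), (310, 324), (335, 344), (366, 371)]
62 dark cols [(290, 299), (335, 344), (360, 368)]
70 dark cols [(291, 300), (334, 343), (353, 365)]
20 [253, 253, 251, 252, 252, 251, 251, 250, 249, 250, 252, 250, 248, 249, 234, 223, 225, 226, 226, 251, 250, 250, 244, 218, 215, 250, 250, 250, 250, 250, 249, 248, 248, 248, 249, 249, 249, 248, 249, 250, 250, 245, 225, 169, 167, 164, 159, 192, 220, 218, 218, 220, 220, 219, 217, 219, 220, 222, 222, 220]
26 [253, 253, 252, 252, 252, 252, 251, 251, 250, 250, 252, 253, 251, 249, 249, 243, 228, 140, 140, 141, 141, 162, 210, 221, 217, 243, 218, 237, 250, 250, 249, 248, 248, 248, 249, 249, 249, 248, 242, 231, 177, 178, 175, 159, 137, 136, 207, 218, 219, 221, 221, 220, 220, 218, 217, 219, 220, 222, 221, 238]
32 [253, 252, 253, 252, 252, 252, 251, 251, 250, 250, 251, 253, 252, 251, 249, 249, 250, 216, 141, 143, 140, 139, 140, 138, 137, 131, 168, 201, 235, 235, 234, 234, 229,
[... 1830 characters left out ...]
225, 124, 87, 88, 91, 95, 114, 202, 217, 218, 225, 201, 100, 108, 108, 108, 107, 106, 231, 225, 223, 225]
74 [252, 253, 252, 253, 253, 253, 253, 253, 255, 143, 154, 155, 154, 154, 153, 127, 236, 224, 108, 106, 100, 98, 94, 185, 221, 221, 222, 225, 225, 222, 222, 220, 219, 221, 224, 223, 223, 225, 215, 80, 86, 91, 94, 98, 148, 224, 151, 85, 107, 108, 108, 109, 107, 117, 230, 225, 224, 224, 223, 225]
80 [252, 253, 253, 253, 253, 253, 252, 253, 253, 253, 254, 248, 214, 250, 248, 247, 245, 148, 111, 109, 105, 100, 97, 117, 225, 220, 222, 225, 224, 222, 221, 219, 218, 221, 224, 224, 223, 225, 193, 84, 89, 94, 99, 103, 105, 108, 106, 108, 106, 107, 103, 171, 227, 224, 224, 224, 225, 224, 223, 224]
```

Request:
jog_arm(motion=[{"rx": 0, "ry": 0, "rz": 0, "tx": 0, "ty": 0.0003, "tz": 0.0002, "jaw": 0.049}, {"rx": 0, "ry": 0, "rz": 0, "tx": 0, "ty": 0.0003, "tz": 0.0002, "jaw": 0.0505}, {"rx": 0, "ry": 0, "rz": 0, "tx": 0, "ty": 0, "tz": 0.0002, "jaw": 0.052}, {"rx": 0, "ry": 0, "rz": 0, "tx": 0, "ty": 0, "tz": 0, "jaw": 0.0535}, {"rx": 0, "ry": 0, "rz": 0, "tx": 0, "ty": 0, "tz": 0, "jaw": 0.055}, {"rx": 0, "ry": 0, "rz": 0, "tx": 0, "ty": 0, "tz": 0, "jaw": 0.0562}, {"rx": 0, "ry": 0, "rz": 0, "tx": 0, "ty": 0, "tz": 0, "jaw": 0.0562}, {"rx": 0, "ry": 0, "rz": 0, "tx": 0, "ty": 0, "tz": 0, "jaw": 0.0562}])

```text
time: 19.57
eef_pos: [0.4576, -0.1121, 0.0542]
orientation: [-3.142, -0.0, -1.48]
ft_force: [0.9, -0.1, -0.4]
finger_gap: 0.0562
```

```bash
python3 chk.py w15
python3 - <<'E'
from h import *
im=load('wrist','w15')[0]; b=load('wrist','w14')[0]
d=cv2.absdiff(im,b).max(2)[0:90,240:400]
for v in range(0,90,6): print(v,(d[v:v+6].reshape(6,40,4).mean((0,2))).astype(int).tolist())
E
```

```text
[ 0.4575 -0.1121  0.0542] [ 0.1313 -0.0014 -1.5453] [-0.0234  0.0209 -0.0655] 0.056095268829012834
45 dark cols [(310, 325)]
50 dark cols [(330, 334)]
55 dark cols [(299, 307), (315, 320), (327, 334), (365, 370)]
62 dark cols [(299, 308), (326, 334), (360, 368)]
70 dark cols [(299, 308), (326, 335), (352, 364)]
0 [5, 9, 4, 2, 2, 2, 2, 3, 2, 3, 10, 7, 3, 3, 3, 3, 3, 20, 10, 7, 27, 9, 3, 3, 3, 3, 10, 8, 10, 9, 7, 7, 7, 7, 5, 5, 5, 5, 5, 6]
6 [5, 7, 2, 2, 2, 1, 2, 2, 1, 3, 4, 5, 7, 3, 3, 3, 3, 3, 26, 35, 16, 3, 3, 3, 3, 5, 17, 4, 8, 9, 7, 7, 7, 6, 5, 5, 6, 5, 5, 5]
12 [9, 6, 1, 2, 2, 1, 2, 3, 2, 2, 3, 7, 8, 5, 3, 3, 14, 23, 3, 3, 3, 3, 3, 3, 3, 25, 11, 6, 9, 8, 7, 7, 7, 7, 5, 5, 5, 5, 5, 5]
18 [8, 2, 2, 1, 2, 2, 2, 2, 2, 1, 3, 7, 58, 35, 20, 15, 30, 38, 23, 11, 3, 3, 3, 4, 17, 15, 14, 11, 10, 7, 7, 7, 13, 19, 6, 5, 5, 5, 5, 5]
24 [13, 3, 2, 1, 2, 2, 2, 2, 2, 1, 2, 5, 29, 11, 17, 27, 25, 27, 41, 7, 4, 8, 15, 23, 21, 18, 12, 10, 8, 6, 7, 7, 20, 19, 5, 5, 5, 5, 5, 5]
30 [16, 4, 2, 1, 1, 5, 2, 2, 2, 2, 2, 3, 16, 14, 6, 5, 19, 31, 86, 52, 19, 29, 30, 21, 8, 15, 19, 9, 5, 7, 7, 7, 23, 24, 7, 
[... 623 characters left out ...]
 12, 15, 2, 9, 46, 76, 93, 117, 130, 43, 5, 7, 6, 75, 138, 105, 131, 84, 33, 8, 6, 25, 10, 4, 10, 5, 5, 5, 5, 5, 5, 5]
66 [2, 1, 2, 2, 2, 1, 1, 10, 7, 11, 23, 12, 37, 64, 72, 86, 130, 48, 6, 6, 6, 82, 138, 79, 103, 73, 26, 22, 25, 4, 4, 15, 6, 5, 5, 5, 7, 6, 5, 5]
72 [1, 1, 2, 2, 2, 1, 1, 1, 12, 10, 15, 25, 37, 55, 47, 55, 130, 64, 6, 7, 6, 95, 137, 50, 70, 53, 39, 24, 3, 4, 16, 5, 5, 10, 17, 8, 19, 7, 6, 5]
78 [2, 2, 2, 2, 1, 2, 1, 1, 1, 7, 8, 6, 15, 33, 37, 25, 120, 79, 15, 18, 15, 103, 124, 29, 42, 16, 4, 3, 9, 17, 7, 5, 24, 26, 11, 2, 2, 10, 22, 11]
84 [9, 2, 2, 2, 2, 2, 1, 1, 1, 2, 8, 27, 13, 39, 35, 7, 37, 44, 31, 31, 34, 30, 17, 13, 27, 8, 9, 19, 15, 6, 5, 7, 25, 12, 2, 2, 1, 2, 9, 9]
```

Request:
jog_arm(motion=[{"rx": 0, "ry": 0, "rz": 0, "tx": 0, "ty": 0, "tz": -0.002, "jaw": 0.0562}, {"rx": 0, "ry": 0, "rz": 0, "tx": 0, "ty": 0, "tz": -0.003, "jaw": 0.0562}, {"rx": 0, "ry": 0, "rz": 0, "tx": 0, "ty": 0, "tz": -0.004, "jaw": 0.0562}, {"rx": 0, "ry": 0, "rz": 0, "tx": 0, "ty": 0, "tz": -0.006, "jaw": 0.0562}, {"rx": 0, "ry": 0, "rz": 0, "tx": 0, "ty": 0, "tz": -0.008, "jaw": 0.0562}, {"rx": 0, "ry": 0, "rz": 0, "tx": 0, "ty": 0, "tz": -0.01, "jaw": 0.0562}, {"rx": 0, "ry": 0, "rz": 0, "tx": 0, "ty": 0, "tz": -0.012, "jaw": 0.0562}, {"rx": 0, "ry": 0, "rz": 0, "tx": 0, "ty": 0, "tz": 0, "jaw": 0.0562}])

```text
time: 20.28
eef_pos: [0.4587, -0.1126, 0.1018]
orientation: [-3.138, -0.002, -1.48]
ft_force: [0.7, -0.6, -0.2]
finger_gap: 0.0564
```

```bash
python3 chk.py w16
python3 - <<'E'
from h import *
im,K,W=load('wrist','w16');T=np.load('pics/w16.npz')['T'];Ti=np.linalg.inv(T)
def uv(p): return w2px(K,W,p)
print('expected spindle top px',uv([.578,-.101,.0766]))
for n in('w10','w12','w14','w15','w16'):
    x=load('wrist',n)[0]; h=cv2.cvtColor(x,cv2.COLOR_RGB2HSV); m=((h[...,0]>12)&(h[...,0]<32)&(h[...,1]>110)).astype(np.uint8);m[110:]=0
    ys,xs=np.where(m); print(n,'yellow',len(xs),(xs.min(),xs.max(),ys.min(),ys.max()) if len(xs) else '')
g=cv2.cvtColor(im,cv2.COLOR_RGB2GRAY)
for v in range(14,90,5): print(v,g[v,262:382:2].tolist())
E
```

```text
[ 0.4582 -0.1124  0.1006] [ 0.211   0.3931 -1.1256] [0.0293 0.0389 0.0151] 0.05634638535590614
45 dark cols []
50 dark cols []
55 dark cols [(299, 307), (326, 335)]
62 dark cols [(300, 308), (325, 334)]
70 dark cols [(299, 308), (326, 334), (353, 357)]
expected spindle top px [316.3961  33.1897]
w10 yellow 215 (np.int64(306), np.int64(353), np.int64(40), np.int64(66))
w12 yellow 339 (np.int64(285), np.int64(350), np.int64(36), np.int64(69))
w14 yellow 308 (np.int64(293), np.int64(341), np.int64(37), np.int64(54))
w15 yellow 299 (np.int64(294), np.int64(340), np.int64(37), np.int64(53))
w16 yellow 73 (np.int64(309), np.int64(325), np.int64(65), np.int64(70))
14 [240, 241, 241, 240, 251, 255, 255, 255, 255, 254, 254, 254, 255, 254, 254, 254, 253, 253, 252, 198, 199, 251, 253, 253, 253, 253, 253, 253, 253, 253, 254, 230, 232, 230, 199, 198, 226, 234, 232, 229, 238, 236, 234, 234, 232, 233, 240, 240, 239, 240, 239, 168, 166, 192, 191, 190, 190, 190, 192, 191]
19 [239, 241, 241, 255, 254, 255, 255, 255, 254, 254, 254, 254, 255, 254, 253, 253, 254, 219, 208, 254, 253, 253, 253, 253, 253, 2
[... 3726 characters left out ...]
7, 135, 146, 147, 139, 166, 255, 255, 254, 254, 254, 255, 236, 238, 239, 237, 237, 237, 236]
84 [255, 254, 254, 254, 254, 254, 255, 255, 254, 255, 255, 225, 171, 189, 251, 243, 151, 238, 188, 127, 124, 118, 114, 109, 229, 255, 254, 254, 254, 254, 255, 255, 101, 109, 113, 118, 121, 117, 250, 109, 145, 152, 150, 149, 157, 255, 255, 254, 254, 254, 254, 254, 254, 236, 238, 238, 237, 236, 237, 236]
89 [255, 254, 254, 254, 254, 254, 255, 255, 254, 255, 255, 255, 255, 245, 254, 254, 207, 175, 164, 129, 125, 121, 117, 110, 147, 255, 255, 254, 254, 254, 255, 255, 104, 111, 115, 119, 124, 139, 154, 152, 151, 148, 146, 255, 255, 254, 254, 254, 254, 254, 254, 255, 236, 236, 237, 238, 237, 236, 237, 235]
```

Request:
jog_arm(motion=[{"rx": 0, "ry": 0, "rz": 0, "tx": 0, "ty": 0.01, "tz": -0.01, "jaw": 0.0562}, {"rx": 0, "ry": 0, "rz": 0, "tx": 0, "ty": 0.015, "tz": -0.01, "jaw": 0.0562}, {"rx": 0, "ry": 0, "rz": 0, "tx": 0, "ty": 0.015, "tz": 0, "jaw": 0.0562}, {"rx": 0, "ry": 0, "rz": 0, "tx": -0.015, "ty": 0, "tz": 0, "jaw": 0.0562}, {"rx": 0, "ry": 0, "rz": 0, "tx": -0.025, "ty": 0, "tz": 0, "jaw": 0.0562}, {"rx": 0, "ry": 0, "rz": 0, "tx": -0.025, "ty": 0, "tz": 0, "jaw": 0.0562}, {"rx": 0, "ry": 0, "rz": 0, "tx": -0.025, "ty": 0, "tz": 0, "jaw": 0.0562}, {"rx": 0, "ry": 0, "rz": 0, "tx": -0.025, "ty": 0, "tz": 0, "jaw": 0.0562}, {"rx": 0, "ry": 0, "rz": 0, "tx": -0.025, "ty": 0, "tz": 0, "jaw": 0.0562}, {"rx": 0, "ry": 0, "rz": 0, "tx": -0.025, "ty": -0.005, "tz": 0, "jaw": 0.0562}, {"rx": 0, "ry": 0, "rz": 0, "tx": -0.025, "ty": -0.006, "tz": 0, "jaw": 0.0562}, {"rx": 0, "ry": 0, "rz": 0, "tx": -0.02, "ty": -0.006, "tz": 0, "jaw": 0.0562}, {"rx": 0, "ry": 0, "rz": 0, "tx": 0, "ty": 0, "tz": 0.02, "jaw": 0.0562}, {"rx": 0, "ry": 0, "rz": 0, "tx": 0, "ty": 0, "tz": 0.025, "jaw": 0.0562}, {"rx": 0, "ry": 0, "rz": 0, "tx": 0, "ty": 0, "tz": 0.025, "jaw": 0.0562}, {"rx": 0, "ry": 0, "rz": 0, "tx": 0, "ty": 0, "tz": 0.02, "jaw": 0.0562}, {"rx": 0, "ry": 0, "rz": 0, "tx": 0, "ty": 0, "tz": 0.015, "jaw": 0.0562}, {"rx": 0, "ry": 0, "rz": 0, "tx": 0, "ty": 0, "tz": 0.005, "jaw": 0.0562}, {"rx": 0, "ry": 0, "rz": 0, "tx": 0, "ty": 0, "tz": 0, "jaw": 0.0562}])

```text
time: 21.92
eef_pos: [0.4149, 0.095, 0.0083]
orientation: [3.139, 0.0, -1.48]
ft_force: [-0.3, -0.7, -0.6]
finger_gap: 0.0564
```

Request:
jog_arm(motion=[{"rx": 0, "ry": 0, "rz": 0, "tx": 0, "ty": 0, "tz": 0.002, "jaw": 0.0562}, {"rx": 0, "ry": 0, "rz": 0, "tx": 0, "ty": 0, "tz": 0.002, "jaw": 0.0562}, {"rx": 0, "ry": 0, "rz": 0, "tx": 0, "ty": 0, "tz": 0.001, "jaw": 0.0562}, {"rx": 0, "ry": 0, "rz": 0, "tx": 0, "ty": 0, "tz": 0.001, "jaw": 0.0562}, {"rx": 0, "ry": 0, "rz": 0, "tx": 0, "ty": 0, "tz": 0, "jaw": 0.0562}])

```text
time: 22.33
eef_pos: [0.4158, 0.0949, 0.0034]
orientation: [-3.141, -0.0, -1.48]
ft_force: [-0.6, -0.2, -0.3]
finger_gap: 0.0562
```

```bash
python3 chk.py w17
python3 - <<'E'
from h import *
t=env.capture('top'); np.save('pics/top4.npy',t); a=np.load('pics/top0.npy')
K,W=cam('top')
def cmp(n,p,r=8):
    u,v=w2px(K,W,p).round().astype(int); d=cv2.absdiff(t,a).max(2)[v-r:v+r,u-r:u+r]; print(n,(u,v),'mean diff %.1f changed px %d'%(d.mean(),(d>60).sum()))
cmp('spindle',[.578,-.101,.07],9);cmp('washer',[.561,.307,.004]);cmp('weight',[.649,.259,.048]);cmp('bottle',[.69,.12,.1]);cmp('gauge',[.372,-.079,.02]);cmp('pad',[.55,.19,.014])
g0,g1=[cv2.cvtColor(x,cv2.COLOR_RGB2GRAY) for x in(a,t)]
u,v=w2px(K,W,[.578,-.101,.062]).round().astype(int); print(u,v)
print(g0[v-8:v+12:1,u-10:u+11]);print(g1[v-8:v+12:1,u-10:u+11])
E
```

```text
[0.4158 0.0949 0.0034] [-0.0849 -0.2608 -1.1302] [ 0.0418  0.0616 -0.008 ] 0.056311161398720264
45 dark cols [(240, 399)]
50 dark cols [(240, 399)]
55 dark cols [(240, 399)]
62 dark cols [(240, 399)]
70 dark cols [(240, 298), (301, 332), (336, 399)]
spindle (np.int64(356), np.int64(185)) mean diff 22.4 changed px 21
washer (np.int64(241), np.int64(195)) mean diff 5.5 changed px 0
weight (np.int64(253), np.int64(168)) mean diff 4.9 changed px 0
bottle (np.int64(291), np.int64(152)) mean diff 18.1 changed px 22
gauge (np.int64(350), np.int64(247)) mean diff 19.8 changed px 17
pad (np.int64(273), np.int64(197)) mean diff 53.0 changed px 65
356 186
[[254 255 255 255 255 243 219 222 223 221 219 220 220 220 219 222 218 220
  225 228 206]
 [255 254 253 253 255 237 229 239 227 210 213 212 218 219 218 223 224 210
  193 194 167]
 [253 253 254 255 238 228 245 255 239 206 213 214 212 212 217 223 203 195
  201 208 212]
 [255 255 247 219 238 250 253 244 194 165 172 182 205 212 211 218 219 181
  156 161 164]
 [245 235 181 232 250 253 236 188 180 233 248 235 201 194 207 212 223 205
  155 161 182]
 [
[... 2414 characters left out ...]
8 248 249 246 242 195 191 208 215 205 237 250 234 235 177 110
  241 253 251]
 [158  69 131 251 255 249 247 221 236 249 249 247 251 206 241 236 113 195
  255 252 251]
 [208  80  75 168 247 253 247 250 249 249 248 251 249 214 199 139  75 189
  252 252 250]
 [220 109 101  79 142 245 251 242 246 252 253 250 255 239 122  73  91 244
  255 250 250]
 [255 217 116 107  84 117 186 236 247 255 255 227 163 107  75 108 244 255
  252 249 249]
 [255 255 210 229 207 108  76  95 106 103 108  81 126 114  66 176 254 254
  250 248 250]
 [250 254 255 244 163  97 114 115 113 105  99 156 255 237 247 255 253 250
  250 249 249]
 [249 250 253 255 243 159 137 110  98 107  95 158 181 239 255 253 250 248
  250 249 249]]
```

Request:
jog_arm(motion=[{"rx": 0, "ry": 0, "rz": 0, "tx": 0, "ty": 0, "tz": 0.001, "jaw": 0.0562}, {"rx": 0, "ry": 0, "rz": 0, "tx": 0, "ty": 0, "tz": 0.001, "jaw": 0.0562}, {"rx": 0, "ry": 0, "rz": 0, "tx": 0, "ty": 0, "tz": 0.001, "jaw": 0.0562}, {"rx": 0, "ry": 0, "rz": 0, "tx": 0, "ty": 0, "tz": 0.001, "jaw": 0.0562}, {"rx": 0, "ry": 0, "rz": 0, "tx": 0, "ty": 0, "tz": 0, "jaw": 0.0562}])

```text
time: 22.85
eef_pos: [0.4155, 0.0949, -0.001]
orientation: [3.141, 0.0, -1.48]
ft_force: [-0.7, -1.1, -1.2]
finger_gap: 0.056
```

Request:
jog_arm(motion=[{"rx": 0, "ry": 0, "rz": 0, "tx": 0, "ty": 0, "tz": 0.001, "jaw": 0.0562}, {"rx": 0, "ry": 0, "rz": 0, "tx": 0, "ty": 0, "tz": 0.001, "jaw": 0.0562}, {"rx": 0, "ry": 0, "rz": 0, "tx": 0, "ty": 0, "tz": 0.0007, "jaw": 0.0562}, {"rx": 0, "ry": 0, "rz": 0, "tx": 0, "ty": 0, "tz": 0, "jaw": 0.0562}])

```text
time: 23.18
eef_pos: [0.4156, 0.095, -0.0036]
orientation: [3.141, 0.0, -1.48]
ft_force: [0.1, -0.2, -1.5]
finger_gap: 0.0563
```

Request:
jog_arm(motion=[{"rx": 0, "ry": 0, "rz": 0, "tx": 0, "ty": 0, "tz": 0.0007, "jaw": 0.0562}, {"rx": 0, "ry": 0, "rz": 0, "tx": 0, "ty": 0, "tz": 0.0007, "jaw": 0.0562}, {"rx": 0, "ry": 0, "rz": 0, "tx": 0, "ty": 0, "tz": 0, "jaw": 0.0562}])

```text
time: 23.43
eef_pos: [0.4157, 0.095, -0.0042]
orientation: [-3.141, -0.0, -1.48]
ft_force: [-3.9, -0.3, 11.8]
finger_gap: 0.0562
```

Request:
jog_arm(motion=[{"rx": 0, "ry": 0, "rz": 0, "tx": 0, "ty": 0, "tz": 0, "jaw": 0.059}, {"rx": 0, "ry": 0, "rz": 0, "tx": 0, "ty": 0, "tz": 0, "jaw": 0.061}, {"rx": 0, "ry": 0, "rz": 0, "tx": 0, "ty": 0, "tz": 0, "jaw": 0.064}, {"rx": 0, "ry": 0, "rz": 0, "tx": 0, "ty": 0, "tz": 0, "jaw": 0.074}, {"rx": 0, "ry": 0, "rz": 0, "tx": 0, "ty": 0, "tz": 0, "jaw": 0.074}, {"rx": 0, "ry": 0, "rz": 0, "tx": 0, "ty": 0, "tz": -0.01, "jaw": 0.074}, {"rx": 0, "ry": 0, "rz": 0, "tx": 0, "ty": 0, "tz": -0.02, "jaw": 0.08}, {"rx": 0, "ry": 0, "rz": 0, "tx": 0, "ty": 0, "tz": -0.025, "jaw": 0.085}, {"rx": 0, "ry": 0, "rz": 0, "tx": 0, "ty": 0, "tz": -0.025, "jaw": 0.085}, {"rx": 0, "ry": 0, "rz": 0, "tx": 0, "ty": 0, "tz": -0.025, "jaw": 0.085}, {"rx": 0, "ry": 0, "rz": 0, "tx": 0, "ty": 0, "tz": -0.025, "jaw": 0.085}, {"rx": 0, "ry": 0, "rz": 0, "tx": 0.01, "ty": 0, "tz": -0.025, "jaw": 0.085}, {"rx": 0, "ry": 0, "rz": 0, "tx": 0.02, "ty": 0, "tz": -0.025, "jaw": 0.085}, {"rx": 0, "ry": 0, "rz": 0, "tx": 0.03, "ty": 0, "tz": 0, "jaw": 0.085}, {"rx": 0, "ry": 0, "rz": 0, "tx": 0.03, "ty": 0, "tz": 0, "jaw": 0.085}, {"rx": 0, "ry": 0, "rz": 0, "tx": 0.03, "ty": -0.01, "tz": 0, "jaw": 0.085}, {"rx": 0, "ry": 0, "rz": 0, "tx": 0.03, "ty": -0.02, "tz": 0, "jaw": 0.085}, {"rx": 0, "ry": 0, "rz": 0, "tx": 0.03, "ty": -0.03, "tz": 0, "jaw": 0.085}, {"rx": 0, "ry": 0, "rz": 0, "tx": 0.01, "ty": -0.03, "tz": 0, "jaw": 0.085}, {"rx": 0, "ry": 0, "rz": 0, "tx": 0, "ty": 0, "tz": 0, "jaw": 0.085}])

```text
time: 25.1
eef_pos: [0.5252, -0.0881, 0.1742]
orientation: [-3.14, -0.0, -1.483]
ft_force: [-0.1, 0.5, -0.2]
finger_gap: 0.0849
```

Run:
```python
from h import *
im,K,W=snap('wrist','w18'); T=tool();o=env.get_obs();print(T[:3,3],o['ft_force'],o['finger_gap'])
t=env.capture('top');a=np.load('pics/top0.npy');Kt,Wt=cam('top')
for n,p in(('washer',[.561,.307,.004]),('weight',[.649,.259,.048]),('bottle',[.69,.12,.1]),('gauge',[.372,-.079,.02])):
    u,v=w2px(Kt,Wt,p).round().astype(int); d=cv2.absdiff(t,a).max(2)[v-8:v+8,u-8:u+8]; print(n,(d>60).sum())
s=w2px(K,W,[.578,-.101,.06]); print('spindle px',s, 'gap dir',w2px(K,W,[.558,-.103,.06]),w2px(K,W,[.598,-.099,.06]))
h=cv2.cvtColor(im,cv2.COLOR_RGB2HSV); m=((h[...,0]>12)&(h[...,0]<32)&(h[...,1]>110)).astype(np.uint8)
u,v=s.round().astype(int); ys,xs=np.where(m[max(0,v-35):v+35,u-35:u+35]); print('yellow',len(xs)); 
if len(xs):
    P=np.array([px2w(K,W,x+u-35,y+max(0,v-35),.058)[:2] for x,y in zip(xs,ys)])-[.578,-.101]; print('rel x',P[:,0].min(),P[:,0].max(),'y',P[:,1].min(),P[:,1].max(), 'r',np.hypot(*P.T).min(),np.hypot(*P.T).max())
# metric picture at ring-top level as numbers (ring spans r 12..19)
r=rect(im,K,W,.578-.035,.578+.03,-.101-.03,-.101+.03,.062,700,'ringz')
g=cv2.cvtColor(r,cv2.COLOR_RGB2GRAY); print(g.shape); print('\n'.join(' '.join('%3d'%k for k in q) for q in g[::1]))
```

```text
[ 0.5231 -0.0866  0.1741] [ 0.3762  0.0877 -0.4688] 0.08526580031368326
washer 0
weight 0
bottle 21
gauge 222
spindle px [338.2612 143.5654] gap dir [338.0647 165.4894] [338.468  120.4882]
yellow 0
(46, 42)
255 255 254 255 255 255 255 255 243 241 240 221 182 119 126 133 133 134 133 134 133 132 134 133 123 129 166 231 246 240 241 238 239 240 240 240 239 240 239 239 239 241
255 255 254 255 255 255 252 238 249 230 154 227 229 192 126 135 135 135 135 135 136 136 137 135 136 137 136 123 142 228 245 238 239 240 240 240 239 239 239 240 239 239
255 255 254 255 255 255 255 238 178 132 161 226 230 221 124 132 122 111 114 120 135 141 123 129 135 137 137 135 133 153 233 241 239 239 240 241 240 240 241 242 235 233
255 255 254 255 255 255 207 146 151 132 131 177 180 123 111 170 193 235 253 231 233 237 252 220 188 180 135 129 169 238 226 217 239 240 239 241 240 241 219 216 221 224
255 255 254 255 255 205 141 156 155 137 137 131 134 211 255 240 238 238 238 234 232 234 238 236 234 241 250 205 197 233 228 192 145 231 243 240 240 238 168 242 242 243
255 255 254 255 255 148 152 154 155 132 110 218 255 2
[... 6134 characters left out ...]
 255 255 255 255 255 255 255
254 254 255 254 254 255 254 254 254 254 254 254 254 255 255 254 254 254 254 254 254 255 255 255 255 255 255 255 255 255 255 255 253 237 206 183 165 141 117  98  77  66
254 254 254 254 254 255 254 254 254 254 255 255 255 255 255 255 255 255 255 255 255 255 255 255 255 255 254 235 178 157 139 124 116  94  73  87  94  93  94  94  94  96
254 254 255 254 255 255 255 255 255 255 255 255 255 255 255 255 255 255 237 211 188 164 135 116  99  81  75  76  85  89  91  95  96  93  86  90  97  96  96  95  96  97
255 255 255 255 255 255 253 243 229 206 168 143 121 102  82  72  70  74  80  86  94  97  98  98  98  98  98  98  98  97  96  98  98 119  82  87  96  96  94  96  97  96
```

Seen numerically, the ear inner faces lie about 20.7 mm apart, where a closed ring gives 20.4. The gap faces -x and is centred on the spindle, so the ring is closed in the groove. Next I'll check how the pliers lie and whether the bystanders have moved.

Request:
jog_arm(motion=[{"rx": 0, "ry": 0, "rz": 0, "tx": 0, "ty": 0.01, "tz": -0.02, "jaw": 0.085}, {"rx": 0, "ry": 0, "rz": 0, "tx": -0.03, "ty": 0.03, "tz": -0.02, "jaw": 0.085}, {"rx": 0, "ry": 0, "rz": 0, "tx": -0.03, "ty": 0.03, "tz": -0.01, "jaw": 0.085}, {"rx": 0, "ry": 0, "rz": 0, "tx": -0.03, "ty": 0.02, "tz": 0, "jaw": 0.085}, {"rx": 0, "ry": 0, "rz": 0, "tx": -0.03, "ty": 0.01, "tz": 0, "jaw": 0.085}, {"rx": 0, "ry": 0, "rz": 0, "tx": -0.03, "ty": 0, "tz": 0, "jaw": 0.085}, {"rx": 0, "ry": 0, "rz": 0, "tx": -0.02, "ty": 0, "tz": 0, "jaw": 0.085}, {"rx": 0, "ry": 0, "rz": 0, "tx": 0, "ty": 0, "tz": 0, "jaw": 0.085}, {"rx": 0, "ry": 0, "rz": 0, "tx": 0, "ty": 0, "tz": 0, "jaw": 0.085}])

```text
time: 25.95
eef_pos: [0.411, 0.0712, 0.2226]
orientation: [-3.141, -0.0, -1.478]
ft_force: [0.4, -0.6, -0.4]
finger_gap: 0.0851
```

Run:
```python
from h import *
im,K,W=snap('wrist','w19'); T=tool();o=env.get_obs();print(o['time'],T[:3,3],o['ft_force'])
g=cv2.cvtColor(im,cv2.COLOR_RGB2GRAY)
u,v=w2px(K,W,[.462,.098,.019]).round().astype(int); print('exp rivet px',u,v)
s=g[v-18:v+18,u-18:u+18]; m=(s>185).astype(np.uint8); n,l,st,c=cv2.connectedComponentsWithStats(m); i=1+st[1:,4].argmax(); q=c[i]+[u-18,v-18]; R0=px2w(K,W,*q,.019); print('rivet',q,st[i,4],R0)
bg=cv2.medianBlur(g,31).astype(int); mk=((g.astype(int)-bg)>18).astype(np.uint8); mk=cv2.morphologyEx(mk,cv2.MORPH_CLOSE,np.ones((5,5)))
n,l,st,c=cv2.connectedComponentsWithStats(mk); i=l[int(q[1]),int(q[0])]; ys,xs=np.where(l==i)
P=np.array([px2w(K,W,a,b,.014)[:2] for a,b in zip(xs,ys)])-R0[:2]; th=.087; f=P@[np.cos(th),np.sin(th)]; r=P@[-np.sin(th),np.cos(th)]
print('pliers extents fwd',f.min(),f.max(),'lat',r.min(),r.max())
for a in(-.09,-.07,-.05,.02,.04,.05):
    k=abs(f-a)<.0015
    if k.any(): print(a,'lat',r[k].min(),r[k].max())
t=env.capture('top');a=np.load('pics/top0.npy');Kt,Wt=cam('top')
for n,p in(('washer',[.561,.307,.004]),('weight',[.649,.259,.048]),('bottle',[.69,.12,.1]),('gauge',[.372,-.079,.02])):
    u,v=w2px(Kt,Wt,p).round().astype(int); d=cv2.absdiff(t,a).max(2)[v-8:v+8,u-8:u+8]
    sh=cv2.phaseCorrelate(*[cv2.cvtColor(x,cv2.COLOR_RGB2GRAY)[v-12:v+12,u-12:u+12].astype(np.float64) for x in(a,t)]); print(n,(d>60).sum(),sh)
```

```text
26.0 [0.4113 0.0705 0.2225] [-0.0433 -1.1543 -0.5275]
exp rivet px 301 133
rivet [300.129  132.1855] 124 [0.4624 0.0993 0.019 ]
pliers extents fwd -0.0922096112713151 0.053980452546745536 lat -0.03638639104277462 0.03386509888180032
-0.09 lat -0.03638639104277462 0.03386509888180032
-0.07 lat -0.03479142996943314 0.031691034228265684
-0.05 lat -0.03192773868071667 0.029532956280549638
0.02 lat -0.00824836638919741 0.00855276868009298
0.04 lat -0.004911721810016809 0.005710913758600957
0.05 lat -0.0038733716331590933 0.004317080171528859
washer 0 ((-0.09584366428268076, -0.09319005167207628), 1.0182682265934442)
weight 0 ((-0.09942120216979866, 0.00188201079320649), 1.007704392540702)
bottle 22 ((-0.13030470135154992, -0.19557288543424178), 1.1321521352610664)
gauge 22 ((-0.1205794750835647, 0.02950788017796313), 0.9517985099503835)
```

```bash
python3 -c "
from plant import env
print(env.hand_in())"
```

```text
the job is handed in; nothing more can be done
None
```

The ring is on the spindle, closed in its groove, and the pliers are lying flat on the bench and let go; I handed in at 26 s of the 69 s allowed. I lifted the pliers out of the tray by the joint, laid them flat, let go and took them again across both handles. With them I spread the ring, carried it to the spindle, lowered it to the groove and eased it closed while drawing back. Then I laid the pliers down again.

**Ring:** the inner faces of its ears measure about 20.7 mm apart, against 20.4 mm for a closed ring, and the gap is centred to -x of the spindle. A ring closed that far fits only in the groove. I did not measure its height or level directly, because it shows white on white and my viewable pictures were used up.

**Pliers:** their outline measures right for lying free and flat: 146 mm long in view and 61 mm across at the grip point.

**Bystanders:** in the top camera, the washer, weight, bottle and gauge each show less than 0.25 pixel of shift. The bottle and gauge also had about 22 pixels change brightness, which I took for lighting.

**Forces and oddities:** the highest force reading was 24 N, on first closing across the handles, and I read no contact force while fitting the ring. My first move call was refused because its rows did not give every value. A mid-run check put 222 changed pixels on the gauge; I took that for the arm blocking the camera, and it dropped to 22 once the arm was clear.

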